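# Hang the slide frame on both hooks of the drip stand

### The arm

A 6-joint arm with a two-finger parallel gripper is mounted at the origin on the work surface; the furniture and walls round the work are solid. World frame = base frame: x ahead of the robot, y to its left, z up, the work surface at z = 0. Lengths are in mm, angles in rad, forces in N, time in s.
With the tool pointing down it reaches from about 300 to 775 mm from the base axis. Payload 14.6 kg.
Tool frame: the origin (TCP) lies between the finger pads; the fingertips stand 17 mm ahead of it and the grasp point (between the pads) lies 2 mm behind it; z points along the fingers, y is the direction in which the jaws open and shut (so a half turn about z gives the same grasp; the last joint's range is limited). The gripper opens to 85 mm and grips with 20 to 120 N. Pads are 22 mm wide; open, the fingers measure 114 mm over their backs; the gripper's body (76 mm by 85 mm) begins 54 mm behind the grasp point. The pads swing forward as they close: fully open they stand 13 mm farther back than shut.
Start: joints at [-1.256, 0.3, 1.521, -0, 1.321, -0.067], TCP at [204.918, -510.39, 248.281] pointing down, gripper open.
Joint ranges: [-3.03, 3.03], [-0.79, 2.21], [0.23, 2.52], [-1.04, 4.18], [0, 3.07], [-2.55, 2.55]. Speed limits (rad/s): [2.22, 2.22, 2.57, 3.14, 3.14, 3.14].

### API

Orientations are given as a unit quaternion [x, y, z, w].
In Python, from workcell import manip gives the robot as it stands.
- The arm moves only by the shell command python3 -m inch 'ROWS' [FORCE]. ROWS is JSON, a list of rows, each a list of 7 numbers: the shift along the tool's x, y, z in cm, then the turn, a rotation vector about the tool's x, y, z in degrees, then the finger opening in cm, from 0 to 8.54. In form: [[dx, dy, dz, ax, ay, az, fingers], ...]. A call has exactly 5 rows; each row is the pose to reach, as a shift and turn from the pose commanded when the call began, along the tool's axes at that moment; what a row does not reach only later rows make up. A row lasts 1/12 s, in which the tool goes at most 41.7 mm and 7.16 degrees, less where a joint would pass 70% of its speed; a pose out of reach is approached as far as the arm can. A call with a gripper value outside its range is refused whole. The fingers move at their own pace and stop on an object; FORCE is the grip in N (left out, the last holds). Time passes only in rows, so rows that repeat a pose let the fingers close, or fill a call up. It gives the time, the measured TCP pose, the force and the opening at its end, in the units of the state.
- manip.state(): the state, without advancing time (a new reading comes with each control period).
- manip.get_image(name): name is "scene" or "top" or "wrist"; returns the picture (384x512x3 uint8, blue, green, red); there is no depth.
- manip.calibration(name): a dict with "mtx" (3x3 intrinsics, pixels), "origin" and "orientation" of the camera in the world. Camera axes: x right, y down, z forward; pixel columns grow to the right and rows downward; lengths in mm; the calibration is good to about 2 mm. The wrist camera is an equidistant fisheye: a pixel r from the principal point sees the ray r / f radians off the axis. A picture is of the moment at which its call begins: read the wrist's pose just before it. calibration takes no time and is no camera call; for the wrist camera it gives the pose at the moment of the call.
- manip.finish_job(): hands the job in, once; it reports no verdict.
The state is a dict: "clock": time; "q": joint angles; "dq": joint speeds; "joint_efforts": joint torques, N m; "eef_pos": TCP position; "tcp_rot": TCP orientation; "force": force on the tool from outside, world axes, zero at the start; "ft_torque": the same for the moment, N m; "finger_gap": finger opening in mm.
Only numpy, scipy, OpenCV 4.12 (cv2) and the standard library are available. Lean on these libraries where they do the work, as an engineer would, in place of code of your own. Each camera call takes 0.05 s, during which the arm holds its last target.

### The job

Take the wide slide frame by its handle and hang it on the drip stand, coming from the stand's open front: lower its top rod gently into the open mouths of both hooks at once until both carry it, then slide it back, still resting on the hooks, under their keepers until both ends have dropped fully home into the seats. The hooks are set at a different height each time, so feel for them and never press or push hard; keep hold of the handle for a moment with both ends seated before you let go, and do not disturb the things standing round about.

Things in the scene. Friction and masses are not known exactly. Their poses are not given: they have to be found in the camera images.
- handle (a point): Centre of the slide frame's handle, a level black bar of grippy rubber 76 mm long (y), 10 mm thick (x), 16 mm tall; grip it across x from above; a rigid guard plate, 44 (x) by 68 mm, lies 26 mm below its centre; wires 30 mm either side. The frame: steel wire, a row of glass slides, 0.3 to 0.5 kg, 64 mm deep; it stands on feet 165 mm below this point. Axes: x across, z up. Either end may go left.
- rod_mid (a point): Middle of the frame's top rod: steel, 8 mm thick, 237 mm long along y; axis 60 mm below the handle's centre, 105 mm above the feet. 18 mm discs cap its ends; between disc (113 mm from the middle) and side wire (77 mm) the rod is bare on each side: there the hooks, 8 mm thick, take it, the frame below passing between them from the front. rod_left, rod_right: on its axis, 95 mm to +y and -y.
- drip_stand: Fixed stand 270 mm wide: base plate, two posts 210 mm tall, cross bar with two hooks at y = +95 and -95 mm open to -x. Origin on the worktop below the home line; x to the back, y along the bar, z up. Home: rod axis parallel to y at x = -4 to +1.5 mm. Its height is NOT measured: 141 to 189 mm above the worktop, up to 8 mm different at the two hooks, so the rod hangs tilted up to 0.04 rad.
- mouth_left (a point): Point on the worktop straight below the middle of the left (+y) hook's open mouth, x = -30 mm in the stand's frame; axes as the stand's. From the side, x in the stand's frame: upturned tip -49 to -41 mm, its top 16 mm above the home axis; open mouth -41 to -19 mm: a rod let down here lands on a level floor, axis 3 mm above the home axis. seat_left: home axis at this hook.
- mouth_right (a point): The same for the right (-y) hook. Behind each mouth, from x = -19 mm back, is a keeper roof (underside 11 mm, top 19 mm above the home axis), 4 mm free above the rod sliding on the floor. At x = -8 mm a ramp drops 3 mm into the seat; a stop is 1.5 mm behind home. The hooks are rigid; more than 15 N between the frame and a hook breaks glass. Let the rod turn a little in the grip.
- amber_bottle: brown bottle with white cap, 58 mm wide, 112 mm tall; origin at the centre of its foot. A bystander
- buffer_bottle: clear bottle with blue cap, 66 mm wide, 128 mm tall; origin at the centre of its foot. A bystander
- beaker: small clear beaker, 59 mm wide, 70 mm tall; origin at the centre of its foot. A bystander
- tape_roll_yellow: roll of tape lying flat, 75 mm wide, 19 mm tall; origin at the centre of its underside. A bystander
- petri_a: petri dish, 61 mm wide, 12 mm tall; origin at the centre of its underside. A bystander
- film_box: white carton 55 x 120 x 50 mm; origin at the centre of its underside. A bystander
There are look-alikes about, which are no part of the job. There is more than one size of the part that bears handle; the job needs the smaller.

How it is judged:
By the outcome, as a careful person would: the job done as asked, in the order asked, and still so for the second after the job is handed in, with the robot touching nothing.
It also fails if it takes over 64 s, if anything falls off the work surface, if the arm or the gripper's body presses on something with over 40 N, if the wrist force passes 120 N, or if a joint passes its speed limit or range.

## Working session

There is one attempt and no reset: what is moved stays moved. The work goes in short steps, Python scripts to look and compute and a shell command to move; the robot and the scene stay as the last step left them, time stands still between calls to the robot, and variables do not carry over. Pictures are saved under pics/ and viewed, and the job is handed in when it is done.

```bash
ls; mkdir -p pics; python3 - <<'E'
from workcell import manip
import cv2
print(manip.state())
for n in ("scene","top","wrist"):
    print(n,manip.calibration(n))
    cv2.imwrite(f"pics/{n}0.png",manip.get_image(n))
E
```

```text
pics
{'clock': 0.0, 'q': array([-1.25560616e+00,  3.00475676e-01,  1.52160168e+00, -5.28432257e-05,
        1.32066304e+00, -6.66164050e-02]), 'dq': array([-0.00042027,  0.00199807, -0.00056085, -0.00105809, -0.00220138,
       -0.00035229]), 'joint_efforts': array([-3.66997374e-04, -5.43504703e+01, -3.61796665e+01, -9.45020497e-05,
        4.00366582e-03, -2.07333687e-05]), 'eef_pos': array([ 204.84033922, -510.20139684,  247.7100715 ]), 'tcp_rot': array([ 9.81831835e-01,  1.89752254e-01, -9.65392260e-05, -5.66270622e-04]), 'force': array([ 0.26763239, -0.17116459, -0.12317707]), 'ft_torque': array([-0.03099244,  0.0030866 , -0.00891341]), 'finger_gap': 85.42058213069095}
scene {'mtx': array([[470.59371233,   0.        , 257.31260917],
       [  0.        , 470.59371233, 191.84988128],
       [  0.        ,   0.        ,   1.        ]]), 'origin': array([-503.57770485,  815.81626626, 1044.52969244]), 'orientation': array([-0.39470528,  0.80146103, -0.40059239,  0.20345442])}
top {'mtx': array([[422.52142279,   0.        , 251.35546042],
       [  0.        , 422.52142279, 190.82287892],
       [  0.        ,   0.        ,   1.        ]]), 'origin': array([ 263.26636649,   45.0589663 , 1484.94078386]), 'orientation': array([-0.69574916,  0.71446453, -0.04313026,  0.06011089])}
wrist {'mtx': array([[297.31863964,   0.        , 258.69047048],
       [  0.        , 297.31863964, 191.72554064],
       [  0.        ,   0.        ,   1.        ]]), 'origin': array([ 282.07099582, -478.54901127,  373.75955959]), 'orientation': array([ 0.81734612, -0.55276142, -0.09134506,  0.13437341])}
```

View pics/scene0.png

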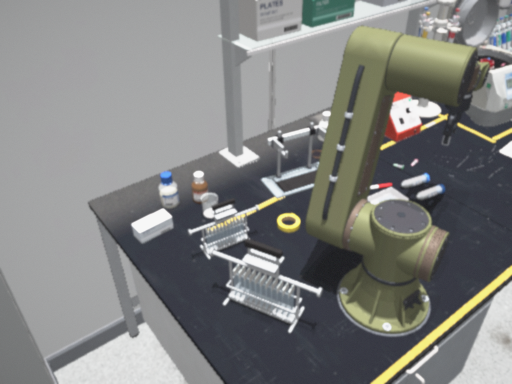

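View pics/top0.png

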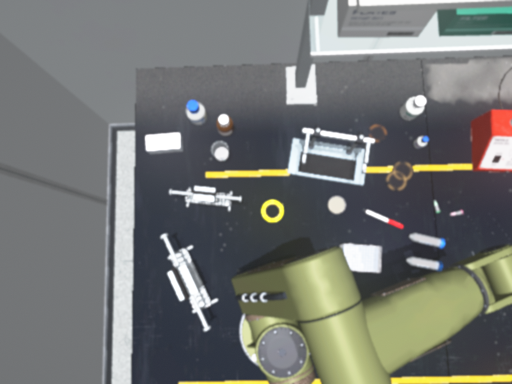

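View pics/wrist0.png

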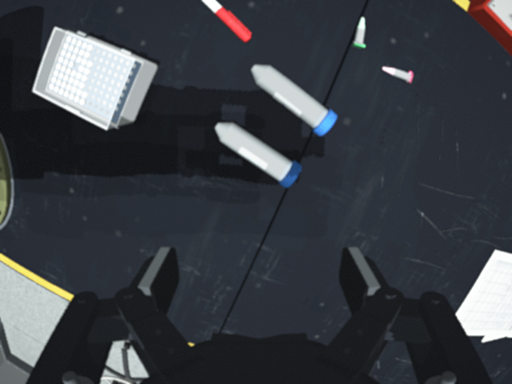

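```bash
cat > h.py <<'E'
from workcell import manip
import cv2,numpy as np
from scipy.spatial.transform import Rotation as R
def ray(name,px,cal=None):
    c=cal or manip.calibration(name); K=c["mtx"]
    u=np.atleast_2d(np.asarray(px,float))
    a=(u-[K[0,2],K[1,2]])/K[0,0]
    if name=="wrist":
        r=np.linalg.norm(a,axis=1,keepdims=True)
        d=np.c_[a/np.maximum(r,1e-9)*np.sin(r),np.cos(r)]
    else: d=np.c_[a,np.ones(len(a))]
    return c["origin"],R.from_quat(c["orientation"]).apply(d)
def plane(name,px,z,cal=None):
    o,d=ray(name,px,cal); return o+d*((z-o[2])/d[:,2])[:,None]
def proj(name,P,cal=None):
    c=cal or manip.calibration(name); K=c["mtx"]
    p=R.from_quat(c["orientation"]).inv().apply(np.atleast_2d(P)-c["origin"])
    if name=="wrist":
        r=np.linalg.norm(p[:,:2],axis=1,keepdims=True); th=np.arctan2(r,p[:,2:])
        return p[:,:2]/r*th*K[0,0]+[K[0,2],K[1,2]]
    return p[:,:2]/p[:,2:]*K[0,0]+[K[0,2],K[1,2]]
def tri(*rs):
    A=np.zeros((3,3));b=np.zeros(3)
    for o,d in rs:
        d=d.ravel()/np.linalg.norm(d); M=np.eye(3)-np.outer(d,d); A+=M;b+=M@o
    x=np.linalg.solve(A,b)
    return x,[np.linalg.norm(np.cross(x-o,d.ravel()/np.linalg.norm(d))) for o,d in rs]
E
python3 - <<'E'
import cv2
from h import *
s=cv2.imread("pics/scene0.png");t=cv2.imread("pics/top0.png")
cv2.imwrite("pics/sc1.png",cv2.resize(s[180:335,110:330],None,fx=3.6,fy=3.6,interpolation=cv2.INTER_CUBIC))
cv2.imwrite("pics/tc1.png",cv2.resize(t[120:340,140:390],None,fx=2.7,fy=2.7,interpolation=cv2.INTER_CUBIC))
E
```

```text
(no output)
```

View pics/sc1.png

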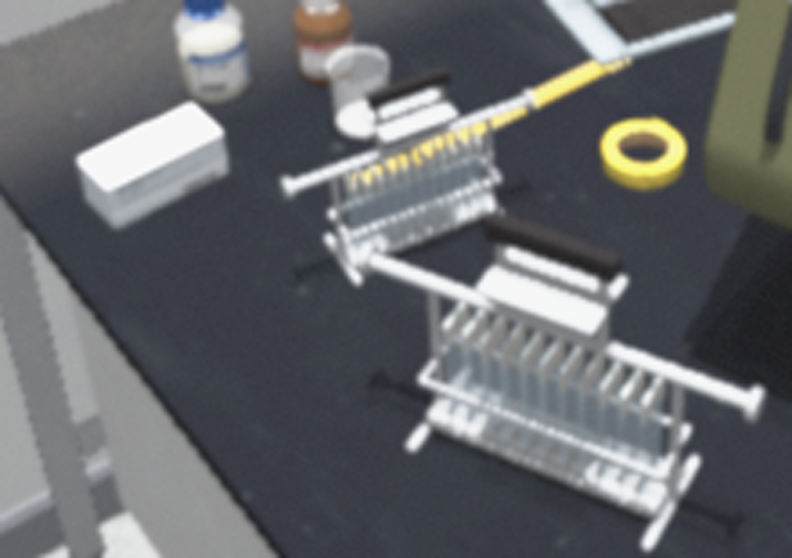

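View pics/tc1.png

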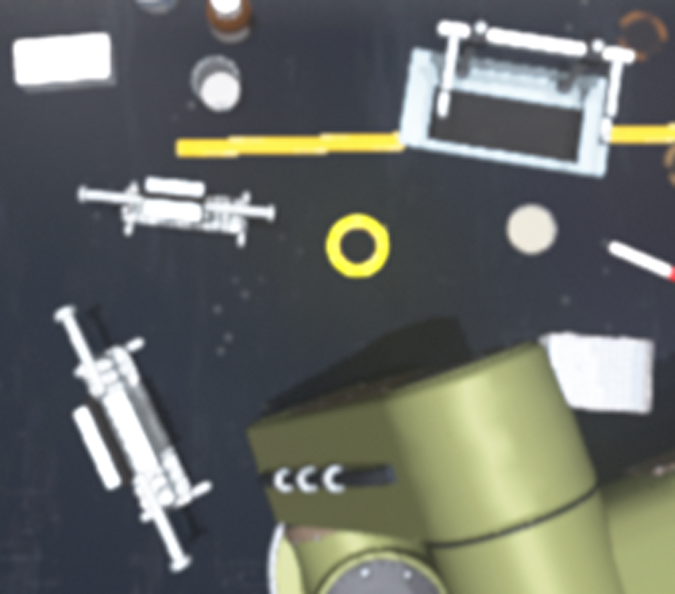

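```bash
python3 - <<'E'
from h import *
np.set_printoptions(precision=1,suppress=True)
print("cam axes",R.from_quat(manip.calibration("top")["orientation"]).as_matrix())
tc=lambda x,y:(140+x/2.7,120+y/2.7)
sc=lambda x,y:(110+x/3.6,180+y/3.6)
# small frame rod ends
a,b=tc(83,194),tc(270,212); sa,sb=sc(291,186),sc(620,62)
print("small rod L tri",tri(ray("top",a),ray("scene",sa)))
P=plane("top",[a,b],105);print("small rod",P,np.linalg.norm(P[0]-P[1]))
c,d=tc(65,314),tc(180,562)
P=plane("top",[c,d],105);print("big rod",P,np.linalg.norm(P[0]-P[1]))
print("big tri",tri(ray("top",c),ray("scene",sc(368,258))),tri(ray("top",d),ray("scene",sc(752,402))))
print("strip small",plane("top",[tc(147,185),tc(203,189)],165))
print("hand tri",tri(ray("top",tc(175,187)),ray("scene",sc(410,88))))
print("plate tri",tri(ray("top",tc(173,211)),ray("scene",sc(418,120))))
m=plane("top",[a,b],105).mean(0)
print("proj handle", (proj("top",m+[0,0,60])-[140,120])*2.7,(proj("scene",m+[0,0,60])-[110,180])*3.6)
E
```

```text
cam axes [[-0.  -1.   0.1]
 [-1.   0.   0. ]
 [-0.  -0.1 -1. ]]
small rod L tri (array([468.9, 340.5, 109.8]), [np.float64(2.1909311406249605), np.float64(2.1909311406249774)])
small rod [[471.  343.3 105. ]
 [442.3 113.8 105. ]] 231.24481060996075
big rod [[324.8 364.7 105. ]
 [ 32.4 227.8 105. ]] 322.8740364263419
big tri (array([322.4, 354.5, 146.2]), [np.float64(0.8480526213028796), np.float64(0.8480526213028888)]) (array([ 39. , 222.1, 146.1]), [np.float64(0.3845133726091748), np.float64(0.38451337260921686)])
strip small [[470.5 254.8 165. ]
 [463.9 188.9 165. ]]
hand tri (array([466.4, 220.6, 157.2]), [np.float64(2.936520865730193), np.float64(2.936520865730359)])
plate tri (array([441.7, 227.3, 140.8]), [np.float64(0.5143598028564306), np.float64(0.5143598028565415)])
proj handle [[169.3 196.1]] [[404.7  89.3]]
```

```bash
cat >> h.py <<'E'
np.set_printoptions(precision=2,suppress=True)
def go(x,y,z,yaw,tilt=None):
    """rows numbers from current measured pose to target TCP, tool down with tool-y at yaw (deg)"""
    s=manip.state(); Rc=R.from_quat(s["tcp_rot"])
    yv=np.array([np.cos(np.radians(yaw)),np.sin(np.radians(yaw)),0]); zv=np.array([0,0,-1.]); xv=np.cross(yv,zv)
    Rt=R.from_matrix(np.c_[xv,yv,zv])
    d=Rc.inv().apply(np.array([x,y,z])-s["eef_pos"])/10
    print("row: d cm",d,"rot",(Rc.inv()*Rt).as_rotvec(degrees=True))
def st():
    s=manip.state();m=R.from_quat(s["tcp_rot"]).as_matrix()
    print("t",round(s["clock"],2),"p",s["eef_pos"],"yawY",np.degrees(np.arctan2(m[1,1],m[0,1])).round(2),"zdir",m[:,2].round(4),"F",s["force"],"T",s["ft_torque"],"gap",round(s["finger_gap"],1),"q",s["q"])
E
python3 - <<'E'
from h import *
st()
tc=lambda x,y:(140+x/2.7,120+y/2.7)
for n,p in dict(FL=(400,145),FR=(605,175),BL=(415,50),BR=(618,78)).items(): print(n,plane("top",[tc(*p)],5))
for z in (150,200): print(z,plane("top",[tc(455,28),tc(615,53),tc(443,115),tc(607,128)],z))
for n,p in dict(petri=(532,230),tape=(357,245),beak=(220,90),).items(): print(n,plane("top",[tc(*p)],10))
t=cv2.imread("pics/top0.png");s=cv2.imread("pics/scene0.png")
cv2.imwrite("pics/tc2.png",np.hstack([cv2.resize(t[110:200,275:385],None,fx=4,fy=4,interpolation=cv2.INTER_CUBIC),cv2.resize(s[100:200,250:340],(324,360),interpolation=cv2.INTER_CUBIC)]))
go(400,0,350,-7)
go(457,228,330,-7)
E
```

```text
t 0.15 p [ 204.88 -510.23  247.86] yawY -68.12 zdir [-0.  0. -1.] F [ 0.5  -0.01 -0.01] T [-0.02 -0.   -0.02] gap 85.0 q [-1.26  0.3   1.52  0.    1.32 -0.07]
FL [[539.36 -54.29   5.  ]]
FR [[ 491.68 -319.74    5.  ]]
BL [[667.38 -79.02   5.  ]]
BR [[ 620.82 -345.      5.  ]]
150 [[ 653.51 -115.96  150.  ]
 [ 616.51 -305.2   150.  ]
 [ 547.1   -97.    150.  ]
 [ 525.54 -289.91  150.  ]]
200 [[ 638.89 -109.93  200.  ]
 [ 603.28 -292.09  200.  ]
 [ 536.47  -91.67  200.  ]
 [ 515.72 -277.37  200.  ]]
petri [[ 421.64 -220.17   10.  ]]
tape [[408.33   6.58  10.  ]]
beak [[619.62 181.57  10.  ]]
row: d cm [ 37.12 -40.09 -10.18] rot [ -0.04  -0.03 -61.12]
row: d cm [ 50.9  -59.12  -8.16] rot [ -0.04  -0.03 -61.12]
```

View pics/tc2.png

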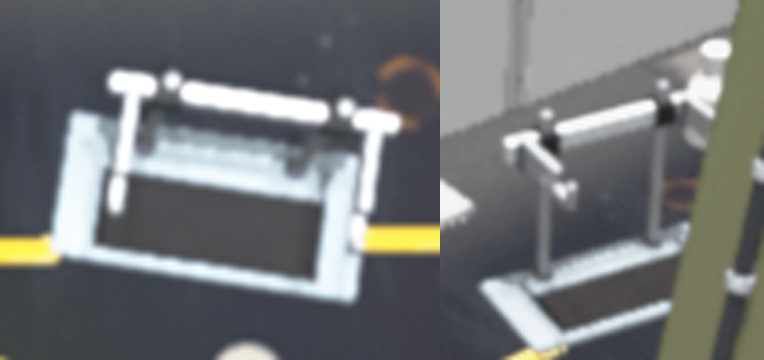

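```bash
python3 -m inch '[[4,-3,-3,0,0,-6,8.5],[8,-6,-6,0,0,-12,8.5],[11,-9,-9,0,0,-18,8.5],[14,-12,-10,0,0,-25,8.5],[17,-15,-10,0,0,-31,8.5]]'; python3 - <<'E'
from h import *
st();cv2.imwrite("pics/w1.png",manip.get_image("wrist"));go(330,-200,350,-10)
E
```

```text
clock: 0.57
eef_pos: [290.2, -345.0, 341.3]
tcp_rot: [0.894, 0.448, 0.0, 0.001]
force: [0.5, -0.6, 0.4]
finger_gap: 85.0
t 0.57 p [ 290.25 -345.    341.26] yawY -36.81 zdir [ 0. -0. -1.] F [ 0.54 -0.61  0.36] T [-0.03 -0.09 -0.03] gap 85.0 q [-0.95  0.01  1.64  0.    1.49 -0.31]
row: d cm [13.54 -5.27 -0.75] rot [  0.23   0.03 -26.22]
```

View pics/w1.png

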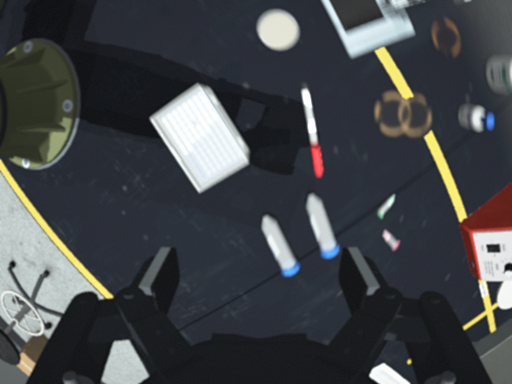

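```bash
python3 -m inch '[[3,-1,0,0,0,-6,8.5],[6,-2,0,0,0,-12,8.5],[9,-3.5,-0.5,0,0,-18,8.5],[12,-4.5,-0.7,0,0,-24,8.5],[13.5,-5.3,-0.7,0,0,-26,8.5]]'; python3 - <<'E'
from h import *
st();c=manip.calibration("wrist");print(c["origin"],R.from_quat(c["orientation"]).as_matrix()[:,2]);cv2.imwrite("pics/w2.png",manip.get_image("wrist"));go(400,60,350,-7)
E
```

```text
clock: 1.03
eef_pos: [329.6, -204.3, 346.9]
tcp_rot: [0.77, 0.638, 0.0, 0.0]
force: [0.3, -0.3, 0.7]
finger_gap: 84.6
t 1.03 p [ 329.55 -204.28  346.87] yawY -10.71 zdir [ 0. -0. -1.] F [ 0.28 -0.26  0.68] T [-0.03  0.03 -0.07] gap 84.6 q [-0.65 -0.14  1.77  0.    1.51 -0.46]
[ 345.22 -122.    472.84] [-0.06 -0.32 -0.95]
row: d cm [27.16  2.04 -0.31] rot [ 0.05 -0.02 -3.69]
```

View pics/w2.png

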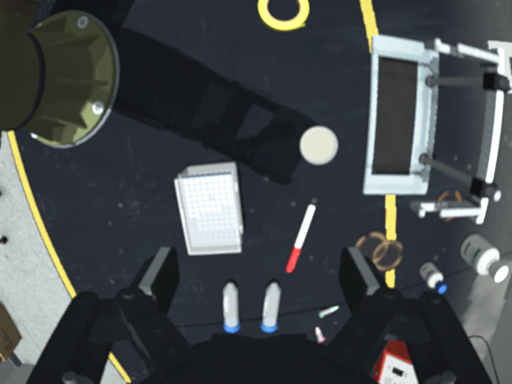

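```bash
python3 - <<'E'
from h import *
w=cv2.imread("pics/w2.png")
cv2.imwrite("pics/w2c.png",cv2.resize(w[20:240,350:512],None,fx=3.6,fy=2.7,interpolation=cv2.INTER_CUBIC))
E
```

```text
(no output)
```

View pics/w2c.png

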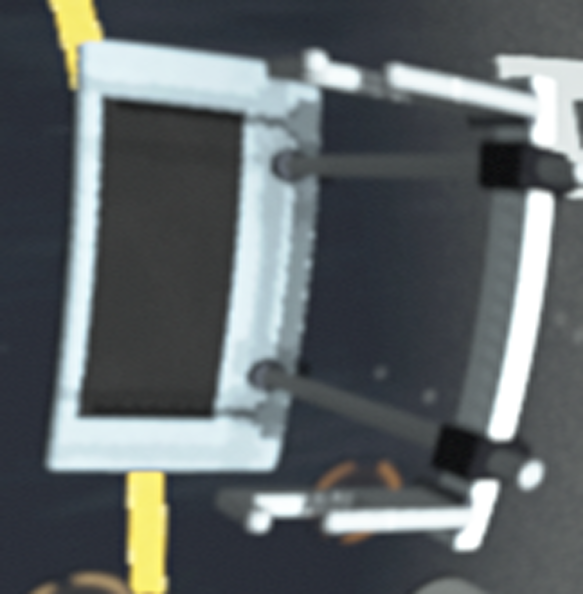

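```bash
python3 -m inch '[[4,0.3,0,0,0,0,8.5],[8,0.6,0,0,0,-1,8.5],[12,0.9,0,0,0,-2,8.5],[16,1.2,0,0,0,-3,8.5],[18,1.6,0,0,0,-3.7,8.5]]'; python3 -m inch '[[3,0.5,0,0,0,0,8.5],[6,0.5,0,0,0,0,8.5],[9,0.5,0,0,0,0,8.5],[9,0.5,0,0,0,0,8.5],[9,0.5,0,0,0,0,8.5]]'; python3 - <<'E'
from h import *
st();c=manip.calibration("wrist");print(c);cv2.imwrite("pics/w3.png",manip.get_image("wrist"));cv2.imwrite("pics/top3.png",manip.get_image("top"));
E
```

```text
clock: 1.5
eef_pos: [379.5, -30.0, 346.5]
tcp_rot: [0.751, 0.661, 0.0, -0.0]
force: [-0.4, -0.2, -0.1]
finger_gap: 84.7
clock: 1.92
eef_pos: [396.0, 56.5, 346.1]
tcp_rot: [0.751, 0.661, -0.0, -0.0]
force: [-0.4, -1.7, -0.7]
finger_gap: 85.1
t 1.92 p [396.01  56.45 346.11] yawY -7.28 zdir [-0. -0. -1.] F [-0.37 -1.72 -0.74] T [-0.03  0.   -0.  ] gap 85.1 q [ 0.05 -0.11  1.74 -0.    1.51  0.18]
{'mtx': array([[297.32,   0.  , 258.69],
       [  0.  , 297.32, 191.73],
       [  0.  ,   0.  ,   1.  ]]), 'origin': array([406.99, 139.49, 472.09]), 'orientation': array([ 0.98, -0.06, -0.01,  0.16])}
```

View pics/w3.png

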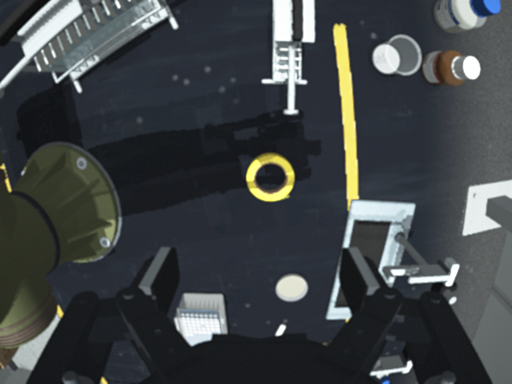

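```bash
python3 - <<'E'
from h import *
# wrist calib at w2: rebuild from tool pose relation
s=manip.state();c=manip.calibration("wrist");
Rt=R.from_quat(s["tcp_rot"]);off=Rt.inv().apply(c["origin"]-s["eef_pos"]);Rrel=Rt.inv()*R.from_quat(c["orientation"])
m=lambda y:None
R2=R.from_quat([0.770,0.638,0,0])
yaw=np.radians(-10.71);yv=np.array([np.cos(yaw),np.sin(yaw),0]);zv=np.array([0,0,-1.]);R2=R.from_matrix(np.c_[np.cross(yv,zv),yv,zv])
c2=dict(mtx=c["mtx"],origin=np.array([329.55,-204.28,346.87])+R2.apply(off),orientation=(R2*Rrel).as_quat())
print(c2["origin"]) 
import pickle;pickle.dump(c2,open("c2.pkl","wb"))
w=lambda x,y:(350+x/3.6,20+y/2.7); t=lambda x,y:(275+x/4,110+y/4)
for n,a,b in (("tipL",w(312,58),t(115,213)),("tipR",w(255,522),t(355,247)),("barL",w(545,80),t(112,82)),("barR",w(465,548),t(398,122))):
    print(n,tri(ray("wrist",[a],c2),ray("top",[b])))
for n,p in dict(FL=(85,45),FR=(50,470),BR=(275,468),BL=(320,90)).items(): print(n,plane("wrist",[w(*p)],8,c2))
i=cv2.imread("pics/w3.png");cv2.imwrite("pics/w3c.png",cv2.resize(i[0:130,230:350],None,fx=4.5,fy=4.5,interpolation=cv2.INTER_CUBIC))
E
```

```text
[ 345.39 -122.06  472.86]
tipL (array([533.53, -89.72, 202.88]), [np.float64(0.6201564736090771), np.float64(0.6201564736091034)])
tipR (array([ 503.23, -274.27,  195.26]), [np.float64(0.1974996129768187), np.float64(0.19749961297680177)])
barL (array([641.32, -94.24, 192.99]), [np.float64(0.8036551003402637), np.float64(0.8036551003403116)])
barR (array([ 603.6 , -314.77,  188.14]), [np.float64(1.3213186612563355), np.float64(1.321318661256246)])
FL [[545.73 -53.93   8.  ]]
FR [[ 494.21 -315.12    8.  ]]
BR [[ 621.58 -338.13    8.  ]]
BL [[669.53 -86.82   8.  ]]
```

View pics/w3c.png

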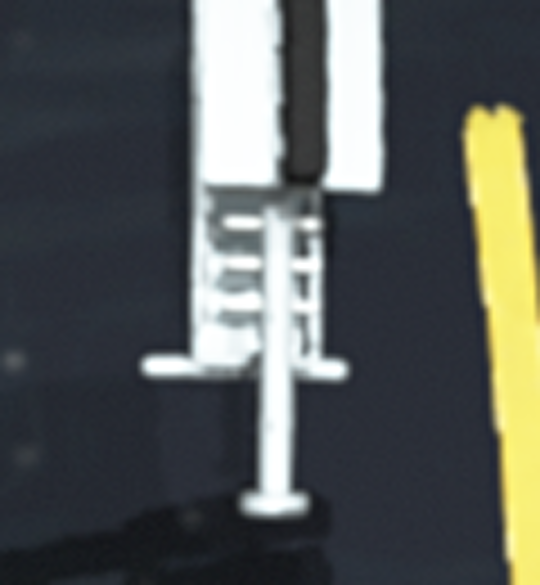

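```bash
python3 -m inch '[[3,2,0,0,0,0,8.5],[6,3.5,0,0,0,0,8.5],[9,4.5,0,0,0,0,8.5],[9,4.5,0,0,0,0,8.5],[9,4.5,0,0,0,0,8.5]]'; python3 - <<'E'
from h import *
st();c=manip.calibration("wrist");import pickle;pickle.dump(c,open("c4.pkl","wb"));i=manip.get_image("wrist");cv2.imwrite("pics/w4.png",i)
cv2.imwrite("pics/w4c.png",cv2.resize(i[0:260,180:400],None,fx=2.3,fy=2.3,interpolation=cv2.INTER_CUBIC))
E
```

```text
clock: 2.43
eef_pos: [452.7, 138.7, 345.8]
tcp_rot: [0.751, 0.66, -0.001, -0.0]
force: [-0.7, -0.3, 0.5]
finger_gap: 85.0
t 2.43 p [452.67 138.68 345.82] yawY -7.42 zdir [-0. -0. -1.] F [-0.74 -0.29  0.55] T [ 0.01 -0.01 -0.  ] gap 85.0 q [ 0.22  0.07  1.57 -0.    1.51  0.35]
```

View pics/w4c.png

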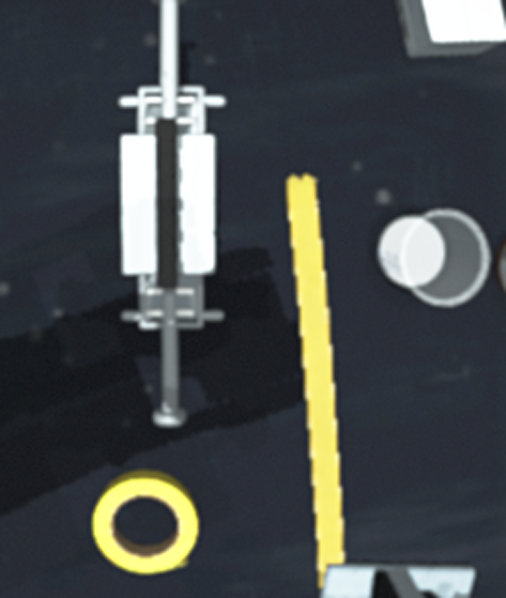

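```bash
python3 - <<'E'
from h import *
import pickle;c=pickle.load(open("c4.pkl","rb"))
f=lambda x,y:(180+x/2.3,y/2.3)
P=plane("wrist",[f(167,119),f(168,290)],173,c);d=P[0]-P[1]
print(P,P.mean(0),np.linalg.norm(d),-np.degrees(np.arctan2(d[0],d[1])))
Q=plane("wrist",[f(168,418),f(170,3)],105,c);print(Q)
print("plate",plane("wrist",[f(120,137),f(215,137),f(120,272),f(215,272)],139,c).mean(0))
h=P.mean(0);go(h[0],h[1],230,-7.2);go(h[0],h[1],163,-7.2)
E
```

```text
[[463.41 265.27 173.  ]
 [453.97 190.73 173.  ]] [458.69 228.   173.  ] 75.13889569546042 -7.221021404046097
[[442.09 112.59 105.  ]
 [473.33 340.18 105.  ]]
plate [458.1  228.86 139.  ]
row: d cm [ 9.01 -0.53 11.61] rot [-0.04  0.03 -0.26]
row: d cm [ 9.01 -0.53 18.31] rot [-0.04  0.03 -0.26]
```

```bash
python3 -m inch '[[3,-0.3,4,0,0,0,8.5],[6,-0.5,8,0,0,0,8.5],[9,-0.5,11.6,0,0,0,7],[9,-0.5,11.6,0,0,0,6],[9,-0.5,11.6,0,0,0,6]]'; python3 - <<'E'
from h import *
st();go(458.6,228.2,165,-7.2)
i=manip.get_image("wrist");cv2.imwrite("pics/w5.png",i)
E
```

```text
clock: 2.9
eef_pos: [457.8, 228.8, 226.9]
tcp_rot: [0.751, 0.66, -0.003, -0.001]
force: [0.1, -0.8, -0.3]
finger_gap: 59.8
t 2.9 p [457.82 228.76 226.91] yawY -7.41 zdir [-0.01 -0.   -1.  ] F [ 0.06 -0.76 -0.27] T [ 0.03 -0.03  0.02] gap 59.8 q [0.39 0.24 1.65 0.   1.26 0.52]
row: d cm [-0.03  0.12  6.19] rot [-0.28  0.15 -0.21]
```

View pics/w5.png

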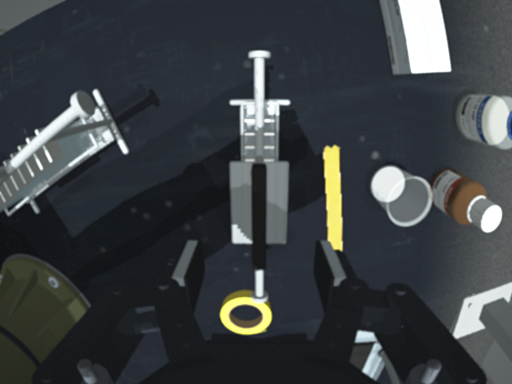

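```bash
python3 -m inch '[[0,0.1,2,0,0,0,6],[0,0.1,4,0,0,0,6],[0,0.1,5.5,0,0,0,5],[0,0.1,6,0,0,0,3.5],[0,0.1,6.2,0,0,0,2.5]]' 20;python3 -m inch '[[0,0,0,0,0,0,2],[0,0,0,0,0,0,1.4],[0,0,0,0,0,0,0.8],[0,0,0,0,0,0,0.5],[0,0,0,0,0,0,0.5]]' 30; python3 - <<'E'
from h import *
st()
i=manip.get_image("wrist");cv2.imwrite("pics/w6.png",i)
E
```

```text
clock: 3.37
eef_pos: [460.4, 227.5, 169.3]
tcp_rot: [0.752, 0.659, 0.0, 0.0]
force: [-0.1, 0.1, -0.3]
finger_gap: 26.7
clock: 3.78
eef_pos: [460.2, 228.7, 169.8]
tcp_rot: [0.751, 0.66, 0.001, 0.0]
force: [-2.3, -2.2, 7.5]
finger_gap: 9.5
t 3.78 p [460.24 228.74 169.81] yawY -7.42 zdir [ 0.  0. -1.] F [-2.29 -2.16  7.49] T [-0.39  0.76  0.01] gap 9.5 q [ 0.39  0.3   1.71 -0.    1.13  0.52]
```

View pics/w6.png

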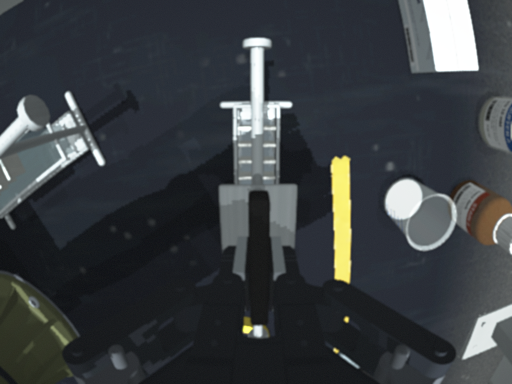

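```bash
python3 -m inch '[[0,0,0,0,0,0,0.5],[0,0,0,0,0,0,0.5],[0,0,0,0,0,0,0.5],[0,0,0,0,0,0,0.5],[0,0,0,0,0,0,0.5]]' 60; python3 - <<'E'
from h import *
st()
E
```

```text
clock: 4.25
eef_pos: [460.2, 228.8, 169.9]
tcp_rot: [0.751, 0.66, 0.001, 0.0]
force: [-3.7, -1.8, 9.3]
finger_gap: 8.5
t 4.25 p [460.24 228.75 169.91] yawY -7.42 zdir [ 0.  0. -1.] F [-3.68 -1.79  9.31] T [-0.4   0.87  0.02] gap 8.5 q [ 0.39  0.3   1.71 -0.    1.13  0.52]
```

```bash
python3 -m inch '[[0,0,0,0,0,0,2],[0,0,0,0,0,0,2.5],[0,0,0,0,0,0,2.5],[0,0,0,0,0,0,2.5],[0,0,0,0,0,0,2.5]]' 30; python3 -m inch '[[0,0,0.1,0,0,0,2.5],[0,0,0.2,0,0,0,2.5],[0,0,0.3,0,0,0,2.0],[0,0,0.3,0,0,0,1.5],[0,0,0.3,0,0,0,1.2]]' 30;python3 - <<'E'
from h import *
st()
E
```

```text
clock: 4.67
eef_pos: [460.0, 228.8, 168.5]
tcp_rot: [0.751, 0.66, 0.0, -0.0]
force: [0.2, 0.4, 0.0]
finger_gap: 25.4
clock: 5.08
eef_pos: [459.9, 228.7, 165.3]
tcp_rot: [0.751, 0.66, -0.0, -0.0]
force: [-0.1, -1.1, -0.4]
finger_gap: 11.9
t 5.08 p [459.91 228.75 165.32] yawY -7.42 zdir [-0. -0. -1.] F [-0.08 -1.09 -0.39] T [0.03 0.09 0.03] gap 11.9 q [0.39 0.31 1.72 0.   1.12 0.52]
```

```bash
python3 -m inch '[[0,0,0,0,0,0,0.9],[0,0,0,0,0,0,0.5],[0,0,0,0,0,0,0.5],[0,0,0,0,0,0,0.5],[0,0,0,0,0,0,0.5]]' 40; python3 -m inch '[[0,0,-0.3,0,0,0,0.5],[0,0,-0.8,0,0,0,0.5],[0,0,-1.5,0,0,0,0.5],[0,0,-3,0,0,0,0.5],[0,0,-5,0,0,0,0.5]]' 40;python3 - <<'E'
from h import *
st()
E
```

```text
clock: 5.5
eef_pos: [459.9, 228.8, 165.4]
tcp_rot: [0.751, 0.66, -0.0, -0.0]
force: [-2.2, 0.5, 1.2]
finger_gap: 8.9
clock: 5.92
eef_pos: [459.6, 228.5, 215.4]
tcp_rot: [0.751, 0.66, -0.001, -0.0]
force: [0.3, 0.5, -4.3]
finger_gap: 9.4
t 5.92 p [459.58 228.51 215.43] yawY -7.43 zdir [-0. -0. -1.] F [ 0.28  0.53 -4.26] T [-0.01  0.02  0.03] gap 9.4 q [ 0.39  0.25  1.66 -0.    1.23  0.52]
```

```bash
python3 -m inch '[[0,0,-2.5,0,0,0,0.5],[-1,0,-5,0,0,0,0.5],[-4,-1,-7,0,0,0,0.5],[-7.5,-2.5,-9.5,0,0,0,0.5],[-11,-4.5,-11.5,0,0,0,0.5]]' 40;python3 - <<'E'
from h import *
st();go(370,-60,330,-10)
E
```

```text
clock: 6.33
eef_pos: [404.4, 129.6, 328.8]
tcp_rot: [0.751, 0.66, 0.0, 0.0]
force: [0.5, -1.8, -3.6]
finger_gap: 9.4
t 6.33 p [404.37 129.63 328.82] yawY -7.39 zdir [ 0. -0. -1.] F [ 0.45 -1.78 -3.61] T [-0.36 -0.07 -0.02] gap 9.4 q [ 0.22 -0.04  1.72 -0.    1.46  0.35]
row: d cm [-19.25  -0.97  -0.12] rot [ 0.06 -0.01  2.61]
```

```bash
python3 -m inch '[[-3,-0.3,0,0,0,0,0.5],[-7,-0.7,0,0,0,1,0.5],[-11,-1,0,0,0,2,0.5],[-15,-1,0,0,0,2.6,0.5],[-18,-1,0,0,0,2.6,0.5]]' 40;python3 -m inch '[[-3,0,0,0,0,0,0.5],[-5,0,0,0,0,0,0.5],[-6,0,0,0,0,0,0.5],[-6,0,0,0,0,0,0.5],[-6,0,0,0,0,0,0.5]]' 40;python3 - <<'E'
from h import *
import pickle
st();c=manip.calibration("wrist");i=manip.get_image("wrist");cv2.imwrite("pics/w7.png",i);pickle.dump(c,open("c7.pkl","wb"))
E
```

```text
clock: 6.75
eef_pos: [370.7, -48.8, 328.1]
tcp_rot: [0.767, 0.642, 0.0, 0.001]
force: [1.9, 0.9, -3.9]
finger_gap: 8.9
clock: 7.17
eef_pos: [361.2, -105.8, 327.6]
tcp_rot: [0.767, 0.642, 0.0, 0.0]
force: [0.1, 0.8, -3.3]
finger_gap: 9.3
t 7.17 p [ 361.23 -105.75  327.61] yawY -10.1 zdir [ 0. -0. -1.] F [ 0.07  0.8  -3.34] T [ 0.28 -0.13  0.02] gap 9.3 q [-0.38 -0.16  1.83  0.    1.47 -0.21]
```

View pics/w7.png

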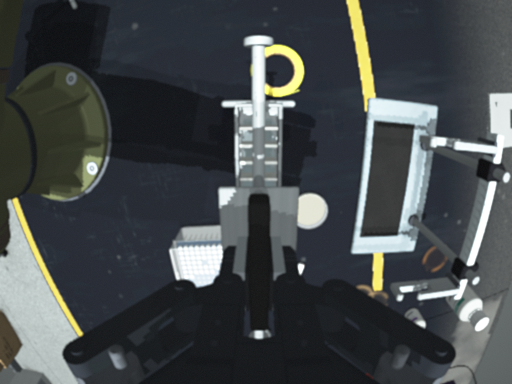

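```bash
python3 -m inch '[[-2,2,-0.5,0,0,0,0.5],[-4,4,-1,0,0,0,0.5],[-6,6,-1.2,0,0,0,0.5],[-7,6,-1.2,0,0,0,0.5],[-7,6,-1.2,0,0,0,0.5]]' 40;python3 - <<'E'
from h import *
import pickle
st();c=manip.calibration("wrist");i=manip.get_image("wrist");cv2.imwrite("pics/w8.png",i);pickle.dump(c,open("c8.pkl","wb"))
w7=cv2.imread("pics/w7.png")
cv2.imwrite("pics/w8c.png",np.hstack([cv2.resize(w7[90:310,345:512],None,fx=2.3,fy=2.6,interpolation=cv2.INTER_CUBIC),cv2.resize(i[90:310,345:512],None,fx=2.3,fy=2.6,interpolation=cv2.INTER_CUBIC)]))
E
```

```text
clock: 7.63
eef_pos: [408.6, -185.6, 338.7]
tcp_rot: [0.766, 0.643, -0.0, -0.001]
force: [-1.9, 2.3, -3.9]
finger_gap: 9.1
t 7.63 p [ 408.64 -185.59  338.73] yawY -10.03 zdir [-0.  0. -1.] F [-1.89  2.34 -3.93] T [0.49 0.22 0.02] gap 9.1 q [-0.51  0.01  1.64 -0.    1.49 -0.33]
```

View pics/w8.png

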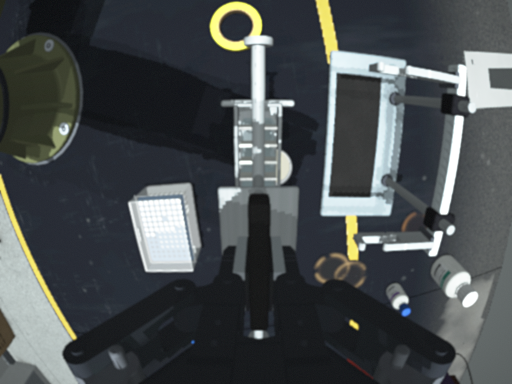

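View pics/w8c.png

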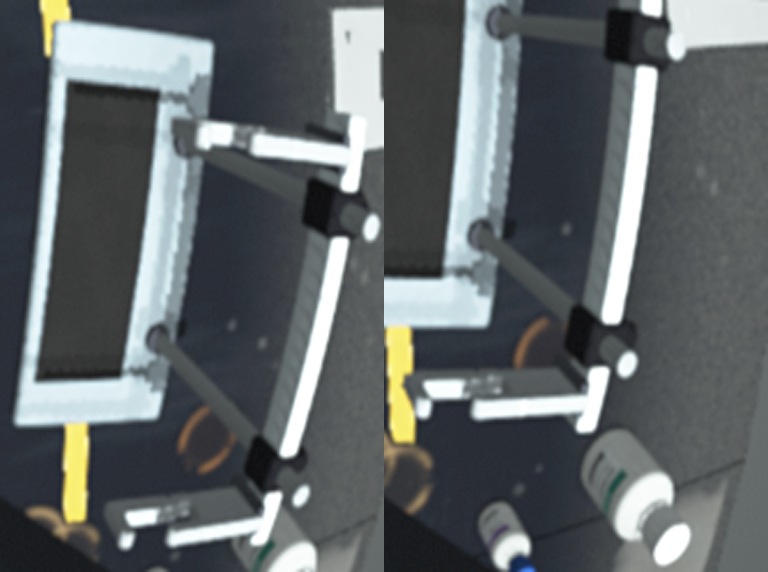

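```bash
python3 - <<'E'
from h import *
W={k:cv2.imread(f"pics/w{k}.png") for k in (2,7,8)}
L={2:(430,30),7:(420,125),8:(365,55)};Rr={2:(405,195),7:(385,275),8:(345,225)}
rows=[]
for D in (L,Rr):
    rows.append(np.hstack([cv2.resize(W[k][D[k][1]:D[k][1]+35,D[k][0]:D[k][0]+43],None,fx=6,fy=6,interpolation=cv2.INTER_LANCZOS4) for k in (2,7,8)]))
cv2.imwrite("pics/hk.png",np.vstack(rows));print(np.vstack(rows).shape)
E
```

```text
(420, 774, 3)
```

View pics/hk.png

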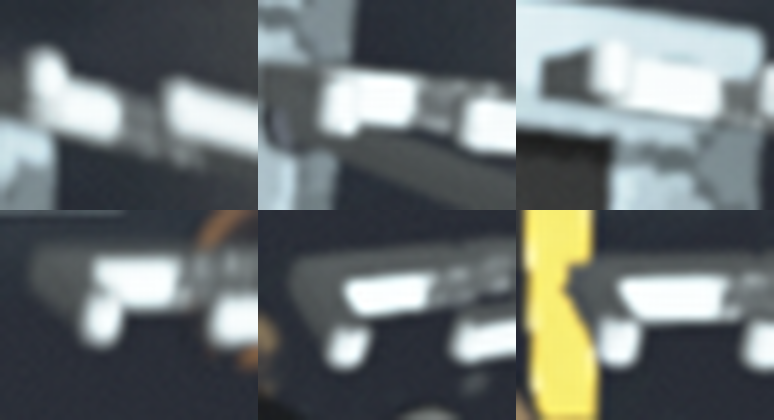

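```bash
python3 - <<'E'
from h import *
import pickle
C={k:pickle.load(open(f"c{k}.pkl","rb")) for k in (2,7,8)}
L={2:(430,30),7:(420,125),8:(365,55)};Rr={2:(405,195),7:(385,275),8:(345,225)}
def T(D,d): return tri(*[ray("wrist",[(D[k][0]+(v[0])/6-.4,D[k][1]+v[1]/6-.4)],C[k]) for k,v in d.items()])
P={}
P['tL']=T(L,{2:(46,70),7:(82,105),8:(91,70)})
P['tR']=T(Rr,{2:(101,110),7:(90,137),8:(102,132)})
P['kL']=T(L,{2:(168,105),7:(207,127)})
P['kR']=T(Rr,{2:(212,108),7:(197,130),8:(232,132)})
for k,v in P.items(): print(k,v[0],np.array(v[1]))
tl,tr=P['tL'][0],P['tR'][0];d=tl-tr;print(np.linalg.norm(d[:2]),-np.degrees(np.arctan2(d[0],d[1])))
kl,kr=P['kL'][0],P['kR'][0];d=kl-kr;print(np.linalg.norm(d[:2]),-np.degrees(np.arctan2(d[0],d[1])))
f=lambda k,x,y,sx:(345+x/2.3,90+y/2.6)
for k,pts in ((7,[(55,20),(15,420),(160,420),(214,45)]),):
    B=plane("wrist",[f(k,*p,0) for p in pts],8,C[k]);print(B);d=B[0]-B[1];print(np.linalg.norm(d),-np.degrees(np.arctan2(d[0],d[1])))
E
```

```text
tL [540.42 -89.43 194.26] [1.58 0.16 1.71]
tR [ 507.22 -276.81  190.54] [0.46 0.12 0.36]
kL [563.48 -94.66 199.51] [0.24 0.24]
kR [ 531.99 -280.72  193.48] [0.52 0.29 0.58]
190.30103504381373 -10.049922508187734
188.70149489242115 -9.604941825323644
[[ 544.21  -51.4     8.  ]
 [ 493.56 -312.59    8.  ]
 [ 623.45 -344.36    8.  ]
 [ 672.65  -77.91    8.  ]]
266.0541024252813 -10.974706320130238
```

```bash
python3 - <<'E'
from h import *
st();go(537.7,-185.8,285,-10.3)
E
```

```text
t 7.68 p [ 408.31 -184.65  338.83] yawY -10.03 zdir [-0.  0. -1.] F [-0.06 -0.58 -3.65] T [-0.19  0.01 -0.02] gap 9.1 q [-0.51  0.01  1.65  0.    1.49 -0.33]
row: d cm [ 2.14 12.77  5.37] rot [-0.06 -0.03  0.27]
```

```bash
python3 -m inch '[[0.5,3,0.5,0,0,0,0.5],[1,6,1.5,0,0,0,0.5],[1.5,9,3,0,0,0.3,0.5],[2,11.5,4.5,0,0.8,0.3,0.5],[2.1,12.7,5.3,0,1.6,0.3,0.5]]' 40;python3 -m inch '[[0,0,0,0,0,0,0.5],[0,0,0,0,0,0,0.5],[0,0,0,0,0,0,0.5],[0,0,0,0,0,0,0.5],[0,0,0,0,0,0,0.5]]' 40;python3 - <<'E'
from h import *
import pickle
st();c=manip.calibration("wrist");i=manip.get_image("wrist");cv2.imwrite("pics/w9.png",i);pickle.dump(c,open("c9.pkl","wb"));go(537.7,-185.8,250,-10.3)
s=manip.get_image("scene");cv2.imwrite("pics/s9.png",cv2.resize(s[90:220,230:390],None,fx=4,fy=4,interpolation=cv2.INTER_CUBIC))
E
```

```text
clock: 8.1
eef_pos: [538.7, -184.0, 284.1]
tcp_rot: [0.767, 0.641, 0.011, -0.01]
force: [-2.6, 0.9, -3.7]
finger_gap: 9.6
clock: 8.52
eef_pos: [536.6, -186.2, 287.2]
tcp_rot: [0.768, 0.641, 0.011, -0.008]
force: [-0.1, -1.3, -4.2]
finger_gap: 9.3
t 8.52 p [ 536.6  -186.2   287.21] yawY -10.32 zdir [ 0.01  0.03 -1.  ] F [-0.1  -1.33 -4.15] T [-0.06  0.02 -0.01] gap 9.3 q [-0.41  0.32  1.41  0.03  1.42 -0.23]
row: d cm [-0.03  0.09  3.71] rot [ 0.07 -1.58 -0.03]
```

View pics/w9.png

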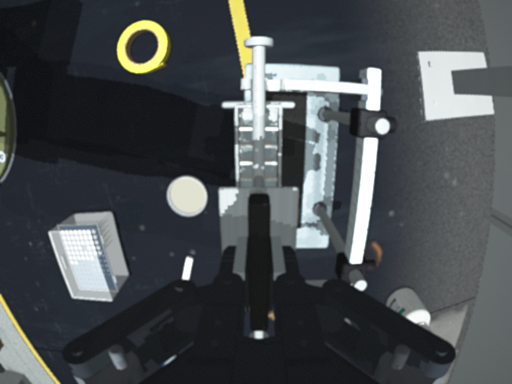

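View pics/s9.png

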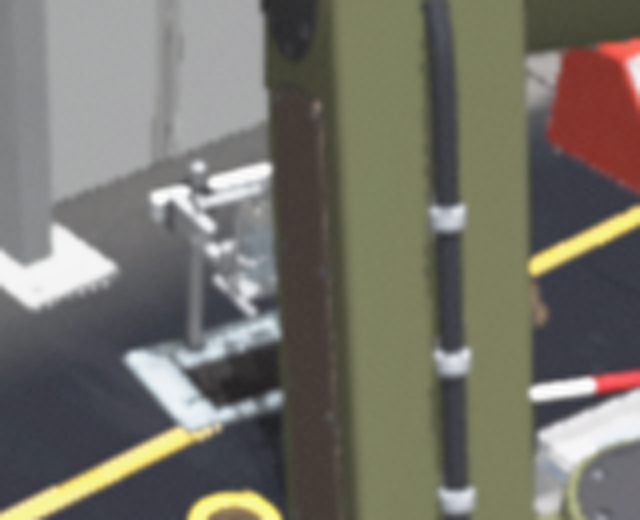

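```bash
python3 - <<'E'
from h import *
i=cv2.imread("pics/w9.png");cv2.imwrite("pics/w9c.png",cv2.resize(i[25:125,220:320],None,fx=6,fy=6,interpolation=cv2.INTER_CUBIC))
E
```

```text
(no output)
```

View pics/w9c.png

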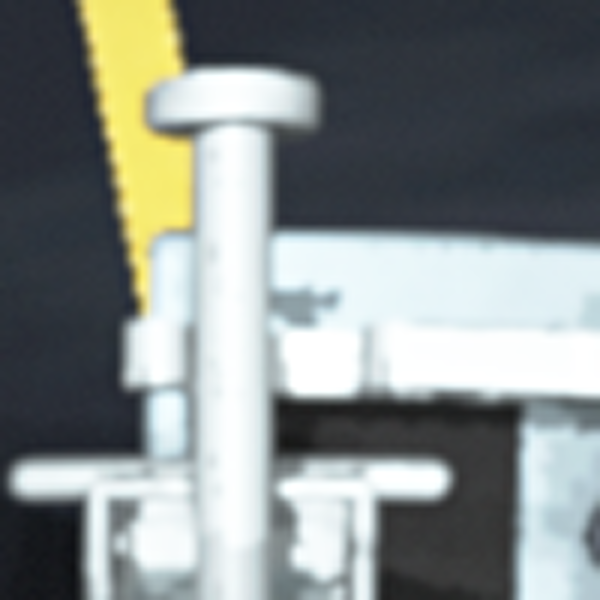

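```bash
python3 - <<'E'
from h import *
import pickle;c=pickle.load(open("c9.pkl","rb"))
f=lambda x,y:(220+x/6-.4,25+y/6-.4)
tip=plane("wrist",[f(155,352)],195,c)[0];k=plane("wrist",[f(382,360)],199,c)[0]
rd=plane("wrist",[f(233,97)],230,c)[0];rd2=plane("wrist",[f(233,400)],229,c)[0]
ux=np.array([np.cos(np.radians(-10.1)),np.sin(np.radians(-10.1)),0]);uy=np.array([-ux[1],ux[0],0])
o=np.array([567.2,-191.1,0])
for n,p in dict(tip=tip,k=k,rd=rd,rd2=rd2).items(): print(n,p,"stand xy",(p-o)@ux,(p-o)@uy)
s=manip.state()["eef_pos"];print((s-o)@ux,(s-o)@uy)
E
```

```text
tip [544.58 -91.37 195.  ] stand xy -39.757697996707066 94.2182357147018
k [571.15 -97.35 199.  ] stand xy -12.552218016942854 92.99035245267798
rd [558.28 -68.74 230.  ] stand xy -30.23885770869679 118.89656647977088
rd2 [ 552.53 -100.25  229.  ] stand xy -30.37617201030525 86.87311127345045
-30.842543807496718 -0.7097924364563932
```

```bash
python3 -m inch '[[0,0,-3,0,0,0,0.5],[0,0,-6.5,0,0,0,0.5],[0,0,-9.5,0,0,0,0.5],[-2,0,-9.5,0,0,0,0.5],[-4,0,-9.5,0,0,0,0.5]]' 40;python3 -m inch '[[-2,0,0,0,0,0,0.5],[-5,0,0,0,0,0,0.5],[-7,0,0,0,0,0,0.5],[-7,0,0,0,0,0,0.5],[-7,0,0,0,0,0,0.5]]' 40;python3 - <<'E'
from h import *
import pickle
st();c=manip.calibration("wrist");i=manip.get_image("wrist");cv2.imwrite("pics/w10.png",i);pickle.dump(c,open("c10.pkl","wb"))
cv2.imwrite("pics/w10c.png",cv2.resize(i[0:230,200:460],None,fx=2.6,fy=2.6,interpolation=cv2.INTER_CUBIC))
E
```

```text
clock: 9.03
eef_pos: [529.4, -228.4, 382.6]
tcp_rot: [0.767, 0.641, 0.012, -0.007]
force: [0.2, -0.2, -4.8]
finger_gap: 8.9
clock: 9.45
eef_pos: [516.3, -298.0, 378.0]
tcp_rot: [0.768, 0.64, 0.011, -0.009]
force: [0.2, 2.3, -4.3]
finger_gap: 9.5
t 9.45 p [ 516.33 -297.99  377.96] yawY -10.43 zdir [ 0.    0.03 -1.  ] F [ 0.23  2.31 -4.26] T [ 0.28 -0.04  0.03] gap 9.5 q [-0.59  0.36  1.15  0.03  1.64 -0.41]
```

View pics/w10c.png

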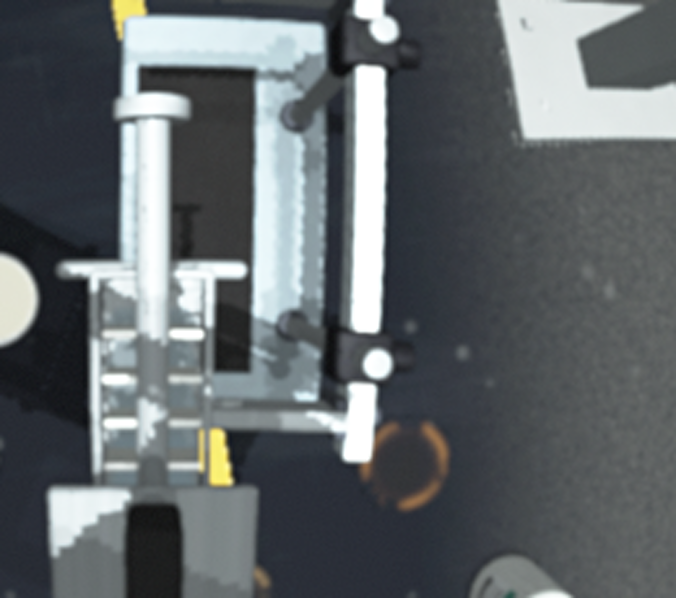

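```bash
python3 -m inch '[[-2,-2,0,0,0,0,0.5],[-4,-5,0,0,0,0,0.5],[-5,-7,0,0,0,0,0.5],[-5,-7,0,0,0,0,0.5],[-5,-7,0,0,0,0,0.5]]' 40;python3 - <<'E'
from h import *
import pickle
st();c=manip.calibration("wrist");i=manip.get_image("wrist");cv2.imwrite("pics/w11.png",i);pickle.dump(c,open("c11.pkl","wb"))
cv2.imwrite("pics/w11c.png",cv2.resize(i[0:230,200:460],None,fx=2.6,fy=2.6,interpolation=cv2.INTER_CUBIC))
E
```

```text
clock: 9.92
eef_pos: [438.5, -333.4, 377.5]
tcp_rot: [0.768, 0.64, 0.011, -0.008]
force: [2.3, 1.4, -4.5]
finger_gap: 9.3
t 9.92 p [ 438.52 -333.42  377.53] yawY -10.36 zdir [ 0.01  0.03 -1.  ] F [ 2.34  1.44 -4.46] T [ 0.1  -0.47 -0.03] gap 9.3 q [-0.73  0.25  1.29  0.02  1.61 -0.54]
```

View pics/w11c.png

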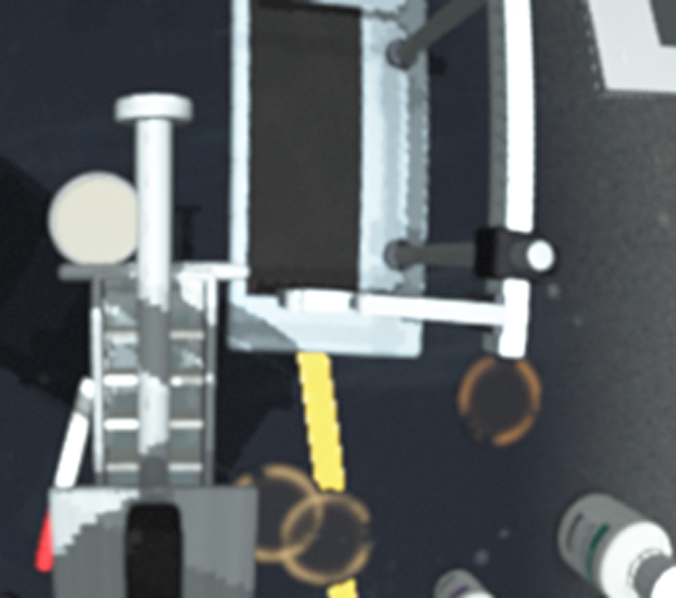

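```bash
python3 - <<'E'
from h import *
import pickle;c=pickle.load(open("c11.pkl","rb"));print(c["origin"])
i=cv2.imread("pics/w11.png");cv2.imwrite("pics/w11d.png",cv2.resize(i[95:135,285:375],None,fx=8,fy=8,interpolation=cv2.INTER_CUBIC))
f=lambda x,y:(200+x/2.6-.4,y/2.6-.4)
print(plane("wrist",[f(298,298)],191,c),plane("wrist",[f(362,304)],194,c))
E=[f(235,348),f(420,354)];print("base front/back right corners",plane("wrist",E,8,c))
E
```

```text
[ 453.01 -254.46  505.73]
[[ 509.38 -276.27  191.  ]] [[ 535.12 -282.32  194.  ]]
base front/back right corners [[ 496.27 -314.62    8.  ]
 [ 620.11 -337.7     8.  ]]
```

View pics/w11d.png

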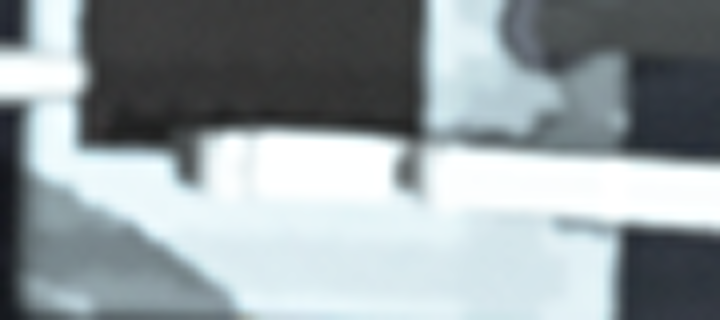

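```bash
python3 - <<'E'
from h import *
go(541.4,-187,378,-11)
E
```

```text
row: d cm [16.21  7.44  0.38] rot [ 0.05 -1.58  0.69]
```

```bash
python3 -m inch '[[3,1.5,0.1,0,0,0.2,0.5],[7,3,0.2,0,0,0.4,0.5],[11,5,0.3,0,0,0.7,0.5],[14.5,6.7,0.4,0,0,0.7,0.5],[16.2,7.4,0.4,0,0,0.7,0.5]]' 40;python3 -m inch '[[0,0,0,0,0,0,0.5],[0,0,1.5,0,0,0,0.5],[-0.1,0,4,0,0,0,0.5],[-0.2,0,7,0,0,0,0.5],[-0.3,0,9.5,0,0,0,0.5]]' 40;python3 -m inch '[[0,0,0,0,0,0,0.5],[0,0,0,0,0,0,0.5],[0,0,0,0,0,0,0.5],[0,0,0,0,0,0,0.5],[0,0,0,0,0,0,0.5]]' 40;python3 - <<'E'
from h import *
import pickle
st();c=manip.calibration("wrist");i=manip.get_image("wrist");cv2.imwrite("pics/w12.png",i);pickle.dump(c,open("c12.pkl","wb"))
cv2.imwrite("pics/w12c.png",cv2.resize(i[25:125,220:320],None,fx=6,fy=6,interpolation=cv2.INTER_CUBIC))
go(541.4,-187,250,-11)
E
```

```text
clock: 10.38
eef_pos: [543.4, -182.9, 376.9]
tcp_rot: [0.77, 0.637, 0.011, -0.009]
force: [-0.4, -1.2, -4.3]
finger_gap: 9.3
clock: 10.8
eef_pos: [540.9, -187.1, 280.3]
tcp_rot: [0.771, 0.636, 0.011, -0.009]
force: [0.7, 0.1, -4.3]
finger_gap: 9.4
clock: 11.22
eef_pos: [541.1, -188.1, 283.8]
tcp_rot: [0.772, 0.636, 0.011, -0.008]
force: [0.7, 0.5, -4.9]
finger_gap: 9.2
t 11.22 p [ 541.14 -188.13  283.83] yawY -11.02 zdir [ 0.01  0.03 -1.  ] F [ 0.67  0.48 -4.9 ] T [-0.05  0.02 -0.03] gap 9.2 q [-0.41  0.33  1.4   0.03  1.42 -0.22]
row: d cm [0.02 0.01 3.35] rot [ 0.09 -1.58 -0.02]
```

View pics/w12c.png

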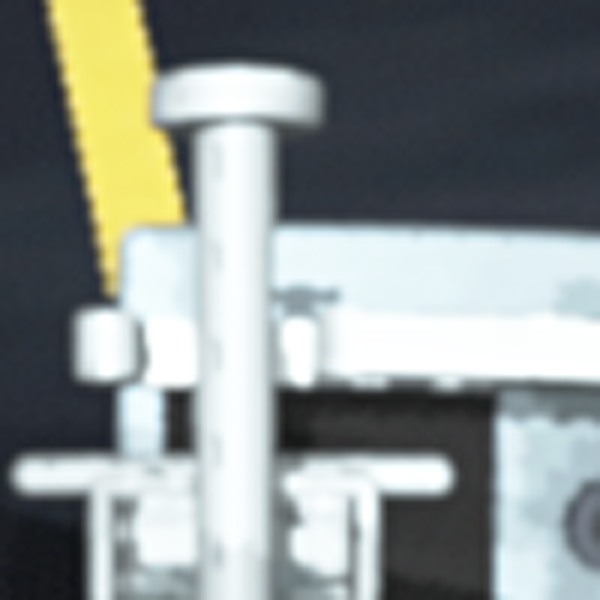

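```bash
python3 - <<'E'
from h import *
import pickle;c=pickle.load(open("c12.pkl","rb"))
f=lambda x,y:(220+x/6-.4,25+y/6-.4)
ux=np.array([np.cos(np.radians(-11)),np.sin(np.radians(-11)),0]);uy=np.array([-ux[1],ux[0],0])
T=np.array([541.1,-188.1,0])
for n,p,z in (("tip",(106,347),195),("keep",(328,350),199),("discinner",(235,127),227),("rodathook",(235,345),226),("wire",(235,475),120)):
    P=plane("wrist",[f(*p)],z,c)[0];print(n,P,(P-T)@ux,(P-T)@uy)
E
```

```text
tip [544.78 -91.83 195.  ] -14.752385541437404 95.2044408068978
keep [570.45 -97.54 199.  ] 11.528596840702047 94.4935045821185
discinner [563.81 -74.23 227.  ] 0.5682038423359336 116.11615794400994
rodathook [559.42 -96.76 226.  ] 0.5556391886440273 93.15871261389081
wire [ 557.05 -110.53  120.  ] 0.854798333655413 79.18908851644947
```

```bash
python3 -m inch '[[0,0,0.6,0,0,0,0.5],[0,0,1.2,0,0,0,0.5],[0,0,1.8,0,0,0,0.5],[-0.1,0,2.4,0,0,0,0.5],[-0.1,0,2.6,0,0,0,0.5]]' 30;python3 -m inch '[[0,0,0.2,0,0,0,0.5],[0,0,0.4,0,0,0,0.5],[0,0,0.6,0,0,0,0.5],[0,0,0.6,0,0,0,0.5],[0,0,0.6,0,0,0,0.5]]' 25;python3 - <<'E'
from h import *
st()
i=manip.get_image("wrist");cv2.imwrite("pics/w13.png",i)
cv2.imwrite("pics/w13c.png",cv2.resize(i[25:125,220:320],None,fx=6,fy=6,interpolation=cv2.INTER_CUBIC))
E
```

```text
clock: 11.68
eef_pos: [540.3, -188.3, 254.6]
tcp_rot: [0.772, 0.636, 0.01, -0.01]
force: [-0.8, -0.5, -4.4]
finger_gap: 9.3
clock: 12.1
eef_pos: [540.7, -188.1, 250.2]
tcp_rot: [0.772, 0.636, 0.011, -0.009]
force: [0.3, -0.6, -3.4]
finger_gap: 9.0
t 12.1 p [ 540.7  -188.14  250.18] yawY -11.02 zdir [ 0.01  0.03 -1.  ] F [ 0.29 -0.56 -3.44] T [-0.    0.02  0.03] gap 9.0 q [-0.41  0.35  1.45  0.03  1.35 -0.22]
```

View pics/w13c.png

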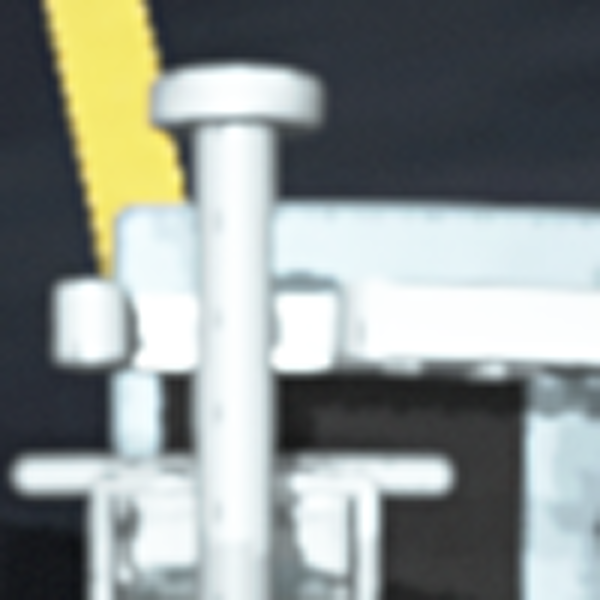

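```bash
python3 -m inch '[[0,0,0.1,0,0,0,0.5],[0,0,0.2,0,0,0,0.5],[0,0,0.3,0,0,0,0.5],[0,0,0.4,0,0,0,0.5],[0,0,0.4,0,0,0,0.5]]' 25;python3 - <<'E'
from h import *
st()
E
```

```text
clock: 12.57
eef_pos: [540.6, -188.0, 245.8]
tcp_rot: [0.772, 0.636, 0.011, -0.009]
force: [-0.5, 0.2, -4.2]
finger_gap: 9.2
t 12.57 p [ 540.62 -188.03  245.85] yawY -11.02 zdir [ 0.    0.03 -1.  ] F [-0.46  0.18 -4.18] T [0.01 0.02 0.01] gap 9.2 q [-0.41  0.35  1.46  0.03  1.34 -0.22]
```

```bash
python3 -m inch '[[0,0,0.1,0,0,0,0.5],[0,0,0.2,0,0,0,0.5],[0,0,0.2,0,0,0,0.5],[0,0,0.2,0,0,0,0.5],[0,0,0.2,0,0,0,0.5]]' 25;python3 - <<'E'
from h import *
st()
E
```

```text
clock: 12.98
eef_pos: [540.7, -188.0, 244.2]
tcp_rot: [0.772, 0.636, 0.011, -0.009]
force: [0.7, -0.5, -3.3]
finger_gap: 9.1
t 12.98 p [ 540.7  -188.    244.16] yawY -11.03 zdir [ 0.    0.03 -1.  ] F [ 0.72 -0.52 -3.3 ] T [-0.09  0.02  0.  ] gap 9.1 q [-0.41  0.36  1.46  0.03  1.34 -0.22]
```

```bash
for k in 1; do python3 -m inch '[[0,0,0.05,0,0,0,0.5],[0,0,0.1,0,0,0,0.5],[0,0,0.1,0,0,0,0.5],[0,0,0.1,0,0,0,0.5],[0,0,0.1,0,0,0,0.5]]' 25; done;python3 - <<'E'
from h import *
st()
E
```

```text
clock: 13.4
eef_pos: [540.7, -188.0, 243.1]
tcp_rot: [0.772, 0.636, 0.011, -0.009]
force: [0.0, 0.2, -4.0]
finger_gap: 9.1
t 13.4 p [ 540.71 -187.97  243.14] yawY -11.03 zdir [ 0.    0.03 -1.  ] F [ 0.    0.23 -4.04] T [-0.02  0.04  0.04] gap 9.1 q [-0.41  0.36  1.46  0.03  1.33 -0.22]
```

```bash
python3 -m inch '[[0,0,0.05,0,0,0,0.5],[0,0,0.1,0,0,0,0.5],[0,0,0.1,0,0,0,0.5],[0,0,0.1,0,0,0,0.5],[0,0,0.1,0,0,0,0.5]]' 25;python3 - <<'E'
from h import *
st()
E
```

```text
clock: 13.82
eef_pos: [540.7, -187.9, 242.1]
tcp_rot: [0.772, 0.636, 0.011, -0.009]
force: [-0.1, -0.7, -3.8]
finger_gap: 9.1
t 13.82 p [ 540.69 -187.94  242.11] yawY -11.03 zdir [ 0.    0.03 -1.  ] F [-0.09 -0.75 -3.78] T [-0.02 -0.01  0.01] gap 9.1 q [-0.41  0.36  1.46  0.03  1.33 -0.22]
```

```bash
python3 -m inch '[[0,0,0.05,0,0,0,0.5],[0,0,0.1,0,0,0,0.5],[0,0,0.15,0,0,0,0.5],[0,0,0.15,0,0,0,0.5],[0,0,0.15,0,0,0,0.5]]' 25;python3 - <<'E'
from h import *
st()
E
```

```text
clock: 14.23
eef_pos: [540.7, -187.9, 240.7]
tcp_rot: [0.772, 0.636, 0.011, -0.009]
force: [-0.9, 0.2, -2.4]
finger_gap: 9.3
t 14.23 p [ 540.74 -187.88  240.67] yawY -11.02 zdir [ 0.01  0.03 -1.  ] F [-0.88  0.23 -2.42] T [-0.09  0.01  0.03] gap 9.3 q [-0.41  0.36  1.46  0.03  1.33 -0.22]
```

```bash
python3 -m inch '[[0,0,0.05,0,0,0,0.5],[0,0,0.1,0,0,0,0.5],[0,0,0.1,0,0,0,0.5],[0,0,0.1,0,0,0,0.5],[0,0,0.1,0,0,0,0.5]]' 25;python3 - <<'E'
from h import *
st()
i=manip.get_image("wrist");cv2.imwrite("pics/w14.png",i)
cv2.imwrite("pics/w14c.png",cv2.resize(i[25:125,220:320],None,fx=6,fy=6,interpolation=cv2.INTER_CUBIC))
E
```

```text
clock: 14.65
eef_pos: [540.8, -187.7, 239.9]
tcp_rot: [0.772, 0.636, 0.011, -0.009]
force: [0.3, 2.8, -0.1]
finger_gap: 9.3
t 14.65 p [ 540.84 -187.75  239.9 ] yawY -11.01 zdir [ 0.01  0.03 -1.  ] F [ 0.31  2.78 -0.13] T [ 0.22 -0.04  0.01] gap 9.3 q [-0.41  0.36  1.46  0.03  1.33 -0.22]
```

View pics/w14c.png

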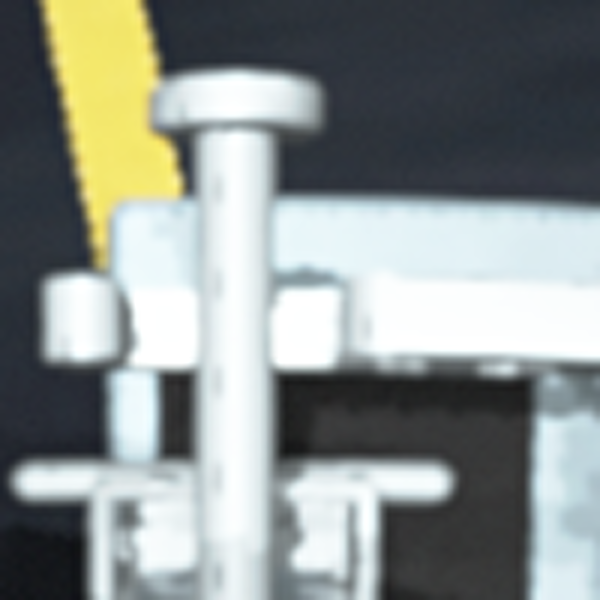

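```bash
python3 -m inch '[[0,0,0.02,0,0,0,0.5],[0,0,0.04,0,0,0,0.5],[0,0,0.04,0,0,0,0.5],[0,0,0.04,0,0,0,0.5],[0,0,0.04,0,0,0,0.5]]' 22;python3 - <<'E'
from h import *
st()
E
```

```text
clock: 15.12
eef_pos: [540.8, -187.7, 239.4]
tcp_rot: [0.772, 0.636, 0.011, -0.009]
force: [0.1, 5.2, 3.2]
finger_gap: 8.9
t 15.12 p [ 540.85 -187.74  239.44] yawY -11.02 zdir [ 0.01  0.03 -1.  ] F [0.07 5.17 3.21] T [ 0.45 -0.07  0.03] gap 8.9 q [-0.41  0.36  1.46  0.03  1.32 -0.22]
```

```bash
python3 -m inch '[[0.02,0,0,0,0,0,0.5],[0.04,0,0,0,0,0,0.5],[0.06,0,0,0,0,0,0.5],[0.06,0,0,0,0,0,0.5],[0.06,0,0,0,0,0,0.5]]' 22;python3 - <<'E'
from h import *
st()
E
```

```text
clock: 15.53
eef_pos: [540.8, -187.4, 239.2]
tcp_rot: [0.772, 0.636, 0.011, -0.009]
force: [0.6, 1.0, 1.9]
finger_gap: 9.0
t 15.53 p [ 540.81 -187.43  239.19] yawY -11.03 zdir [ 0.    0.03 -1.  ] F [0.61 1.04 1.94] T [-0.2   0.02  0.03] gap 9.0 q [-0.41  0.36  1.46  0.03  1.32 -0.22]
```

```bash
python3 -m inch '[[0,0,0,0,-0.1,0,0.5],[0,0,0,0,-0.3,0,0.5],[0,0,0,0,-0.4,0,0.5],[0,0,0,0,-0.4,0,0.5],[0,0,0,0,-0.4,0,0.5]]' 22;python3 - <<'E'
from h import *
st()
E
```

```text
clock: 15.95
eef_pos: [540.8, -187.3, 239.1]
tcp_rot: [0.772, 0.636, 0.008, -0.007]
force: [0.6, 1.4, 0.0]
finger_gap: 9.1
t 15.95 p [ 540.78 -187.26  239.06] yawY -11.02 zdir [ 0.    0.02 -1.  ] F [0.63 1.39 0.03] T [-0.19 -0.09  0.  ] gap 9.1 q [-0.41  0.36  1.46  0.02  1.32 -0.22]
```

```bash
python3 -m inch '[[0,0,0.02,0,-0.2,0,0.5],[0,0,0.04,0,-0.4,0,0.5],[0,0,0.06,0,-0.6,0,0.5],[0,0,0.06,0,-0.6,0,0.5],[0,0,0.06,0,-0.6,0,0.5]]' 22;python3 - <<'E'
from h import *
st()
E
```

```text
clock: 16.37
eef_pos: [540.8, -187.2, 238.5]
tcp_rot: [0.772, 0.636, 0.004, -0.004]
force: [0.6, 0.9, -1.1]
finger_gap: 8.9
t 16.37 p [ 540.78 -187.21  238.49] yawY -11.02 zdir [ 0.    0.01 -1.  ] F [ 0.56  0.89 -1.09] T [ 0.06 -0.03  0.  ] gap 8.9 q [-0.4   0.36  1.47  0.01  1.32 -0.21]
```

```bash
python3 -m inch '[[0,0,0.03,0,0,0,0.5],[0,0,0.06,0,0,0,0.5],[0,0,0.06,0,0,0,0.5],[0,0,0.06,0,0,0,0.5],[0,0,0.06,0,0,0,0.5]]' 22;python3 - <<'E'
from h import *
st()
i=manip.get_image("wrist");cv2.imwrite("pics/w15.png",i)
cv2.imwrite("pics/w15c.png",cv2.resize(i[25:125,220:320],None,fx=6,fy=6,interpolation=cv2.INTER_CUBIC))
E
```

```text
clock: 16.78
eef_pos: [540.9, -187.2, 238.2]
tcp_rot: [0.772, 0.636, 0.004, -0.003]
force: [0.6, 3.4, 0.8]
finger_gap: 9.0
t 16.78 p [ 540.89 -187.21  238.17] yawY -11.02 zdir [ 0.    0.01 -1.  ] F [0.62 3.42 0.84] T [ 0.26 -0.02 -0.02] gap 9.0 q [-0.4   0.36  1.47  0.01  1.32 -0.21]
```

View pics/w15c.png

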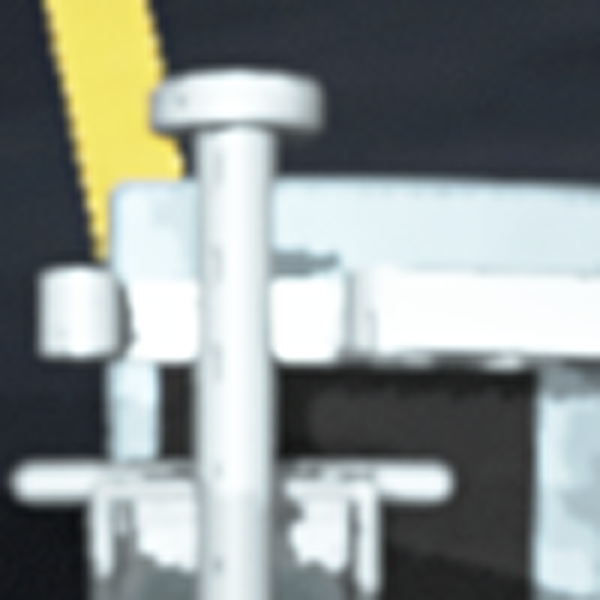

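```bash
python3 -m inch '[[0.03,0,0,0,0,0,0.5],[0.06,0,0,0,0,0,0.5],[0.06,0,0,0,0,0,0.5],[0.06,0,0,0,0,0,0.5],[0.06,0,0,0,0,0,0.5]]' 22;python3 - <<'E'
from h import *
st()
s=manip.get_image("scene");cv2.imwrite("pics/s15.png",cv2.resize(s[90:220,250:330],None,fx=6,fy=4.6,interpolation=cv2.INTER_CUBIC))
st()
E
```

```text
clock: 17.25
eef_pos: [540.9, -186.9, 238.0]
tcp_rot: [0.772, 0.636, 0.004, -0.003]
force: [0.2, 0.4, -1.5]
finger_gap: 9.2
t 17.25 p [ 540.9  -186.87  238.  ] yawY -11.03 zdir [ 0.    0.01 -1.  ] F [ 0.18  0.38 -1.55] T [-0.41  0.01 -0.01] gap 9.2 q [-0.4   0.36  1.47  0.01  1.32 -0.21]
t 17.3 p [ 540.89 -186.86  237.97] yawY -11.03 zdir [ 0.    0.01 -1.  ] F [-0.55 -0.13  0.28] T [-0.42  0.04  0.03] gap 9.1 q [-0.4   0.36  1.47  0.01  1.32 -0.21]
```

View pics/s15.png

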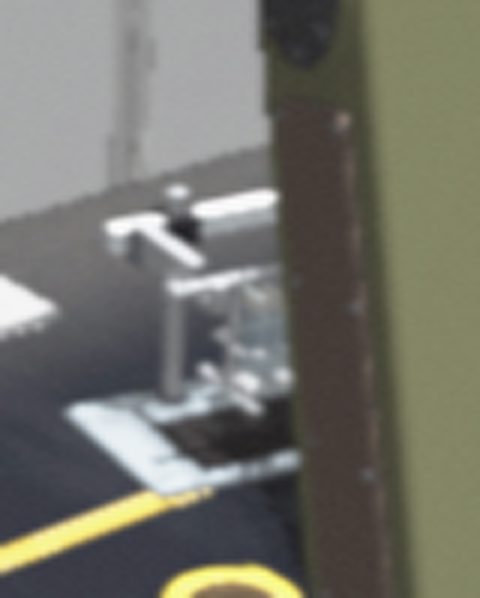

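```bash
python3 -m inch '[[0,0,0,0,-0.2,0,0.5],[0,0,0,0,-0.4,0,0.5],[0,0,0.0,0,-0.5,0,0.5],[0,0,0,0,-0.5,0,0.5],[0,0,0,0,-0.5,0,0.5]]' 20;python3 - <<'E'
from h import *
st();manip.get_image("top");st()
E
```

```text
clock: 17.72
eef_pos: [540.9, -186.6, 237.9]
tcp_rot: [0.772, 0.636, 0.0, -0.001]
force: [-0.1, -0.4, -3.7]
finger_gap: 9.2
t 17.72 p [ 540.89 -186.59  237.87] yawY -11.02 zdir [-0.  0. -1.] F [-0.07 -0.41 -3.74] T [-0.22  0.03 -0.04] gap 9.2 q [-0.4   0.36  1.47  0.    1.32 -0.2 ]
t 17.77 p [ 540.9  -186.6   237.91] yawY -11.02 zdir [-0.  0. -1.] F [-0.1  -0.26 -3.18] T [-0.22 -0.01  0.03] gap 9.2 q [-0.4   0.36  1.47  0.    1.32 -0.2 ]
```

```bash
python3 - <<'E'
from h import *
import pickle
C={k:pickle.load(open(f"c{k}.pkl","rb")) for k in (2,7,8,9,11,12)}
f=lambda x,y:(220+x/6-.4,25+y/6-.4)
L={2:(430,30),7:(420,125),8:(365,55)};Rr={2:(405,195),7:(385,275),8:(345,225)}
g=lambda D,k,v:(D[k][0]+v[0]/6-.4,D[k][1]+v[1]/6-.4)
tl={2:g(L,2,(46,70)),7:g(L,7,(82,105)),8:g(L,8,(91,70)),9:f(155,352),12:f(106,347)}
kl={2:g(L,2,(168,105)),7:g(L,7,(207,127)),9:f(382,360),12:f(328,350)}
tr={2:g(Rr,2,(101,110)),7:g(Rr,7,(90,137)),8:g(Rr,8,(102,132)),11:(312.7,114)}
kr={2:g(Rr,2,(212,108)),7:g(Rr,7,(197,130)),8:g(Rr,8,(232,132)),11:(337.7,117)}
for n,D in dict(tl=tl,kl=kl,tr=tr,kr=kr).items():
    for sub in ([k for k in D],[k for k in D if k!=2],[k for k in D if k not in(8,)],[k for k in D if k not in(7,)]):
        x,r=tri(*[ray("wrist",[D[k]],C[k]) for k in sub]);print(n,sub,x,np.array(r))
E
```

```text
tl [2, 7, 8, 9, 12] [544.06 -90.19 188.36] [3.   0.58 0.97 0.77 1.16]
tl [7, 8, 9, 12] [544.29 -90.95 187.44] [0.45 0.59 0.14 0.28]
tl [2, 7, 9, 12] [544.18 -90.03 188.67] [2.83 0.68 0.9  1.31]
tl [2, 8, 9, 12] [544.18 -90.01 187.73] [2.9  0.99 0.86 1.25]
kl [2, 7, 9, 12] [571.14 -96.27 190.01] [2.6  1.19 1.08 0.78]
kl [7, 9, 12] [571.44 -97.17 189.48] [0.46 0.64 0.4 ]
kl [2, 7, 9, 12] [571.14 -96.27 190.01] [2.6  1.19 1.08 0.78]
kl [2, 9, 12] [571.49 -95.84 189.19] [2.22 1.2  1.22]
tr [2, 7, 8, 11] [ 507.09 -276.16  191.31] [0.59 0.24 0.43 0.75]
tr [7, 8, 11] [ 507.15 -276.    191.79] [0.46 0.32 0.56]
tr [2, 7, 11] [ 507.11 -276.09  191.1 ] [0.51 0.33 0.73]
tr [2, 8, 11] [ 507.19 -276.16  191.23] [0.64 0.46 0.68]
kr [2, 7, 8, 11] [ 533.84 -282.85  190.65] [0.98 0.8  0.36 0.8 ]
kr [7, 8, 11] [ 533.81 -283.14  190.85] [0.59 0.27 0.8 ]
kr [2, 7, 11] [ 534.01 -282.85  190.47] [0.88 0.96 0.69]
kr [2, 8, 11] [ 534.42 -283.04  189.68] [0.67 0.8  0.48]
```

```bash
python3 -m inch '[[0,0,0.02,0,-0.2,0,0.5],[0,0,0.05,0,-0.4,0,0.5],[0,0,0.1,0,-0.7,0,0.5],[0,0,0.1,0,-0.8,0,0.5],[0,0,0.1,0,-0.8,0,0.5]]' 22;python3 - <<'E'
from h import *
st();manip.get_image("top");st()
E
```

```text
clock: 18.18
eef_pos: [541.1, -186.6, 237.3]
tcp_rot: [0.772, 0.636, -0.005, 0.004]
force: [1.0, -0.2, 0.9]
finger_gap: 9.5
t 18.18 p [ 541.05 -186.57  237.32] yawY -11.02 zdir [-0.   -0.01 -1.  ] F [ 0.95 -0.15  0.88] T [0.26 0.01 0.01] gap 9.5 q [-0.39  0.36  1.47 -0.01  1.31 -0.2 ]
t 18.23 p [ 541.04 -186.59  237.31] yawY -11.02 zdir [-0.   -0.01 -1.  ] F [-0.91  0.93  0.76] T [0.36 0.05 0.05] gap 9.3 q [-0.39  0.36  1.47 -0.01  1.31 -0.2 ]
```

```bash
python3 -m inch '[[0,0,0,0,0.1,0,0.5],[0,0,0.01,0,0.2,0,0.5],[0,0,0.01,0,0.2,0,0.5],[0,0,0.01,0,0.2,0,0.5],[0,0,0.01,0,0.2,0,0.5]]' 22;python3 - <<'E'
from h import *
st();manip.get_image("top");st()
i=manip.get_image("wrist");cv2.imwrite("pics/w16.png",i)
cv2.imwrite("pics/w16c.png",cv2.resize(i[25:125,220:320],None,fx=6,fy=6,interpolation=cv2.INTER_CUBIC))
st()
E
```

```text
clock: 18.65
eef_pos: [541.0, -186.6, 237.2]
tcp_rot: [0.772, 0.636, -0.003, 0.003]
force: [-0.9, 2.3, 4.2]
finger_gap: 9.1
t 18.65 p [ 541.05 -186.63  237.24] yawY -11.02 zdir [-0.   -0.01 -1.  ] F [-0.93  2.31  4.19] T [ 0.43  0.16 -0.  ] gap 9.1 q [-0.39  0.36  1.47 -0.01  1.31 -0.2 ]
t 18.7 p [ 541.06 -186.62  237.24] yawY -11.02 zdir [-0.   -0.01 -1.  ] F [-0.14  2.07  4.54] T [0.35 0.12 0.01] gap 9.0 q [-0.39  0.36  1.47 -0.01  1.31 -0.2 ]
t 18.75 p [ 541.04 -186.64  237.22] yawY -11.02 zdir [-0.   -0.01 -1.  ] F [-1.08  2.17  4.9 ] T [ 0.39  0.19 -0.06] gap 9.3 q [-0.39  0.36  1.47 -0.01  1.31 -0.2 ]
```

View pics/w16c.png

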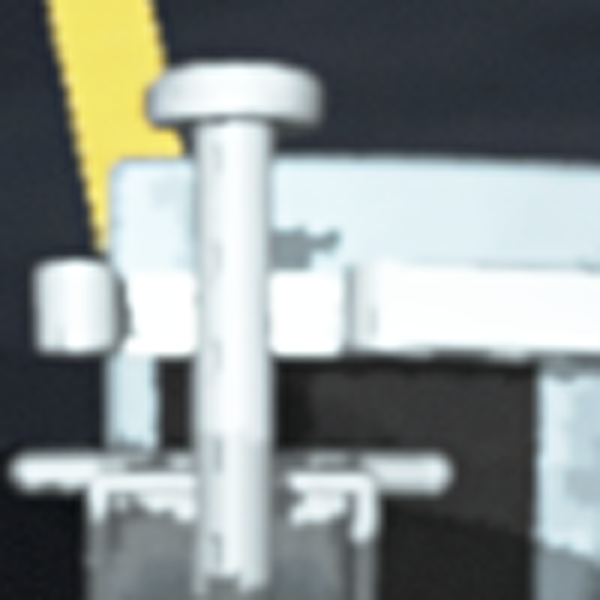

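```bash
python3 -m inch '[[0,0,-0.04,0,0,0,0.5],[0,0.1,-0.04,0,0,0,0.5],[0,0.25,-0.04,0,0,0,0.5],[0,0.4,-0.04,0,0,0,0.5],[0,0.6,-0.04,0,0,0,0.5]]' 22;python3 - <<'E'
from h import *
st()
E
```

```text
clock: 19.17
eef_pos: [546.4, -187.9, 237.2]
tcp_rot: [0.772, 0.636, -0.004, 0.002]
force: [-6.1, 1.4, 4.3]
finger_gap: 9.4
t 19.17 p [ 546.35 -187.88  237.22] yawY -11.03 zdir [-0.   -0.01 -1.  ] F [-6.12  1.4   4.28] T [ 0.32  1.4  -0.01] gap 9.4 q [-0.39  0.37  1.45 -0.01  1.32 -0.2 ]
```

```bash
python3 -m inch '[[0,0,-0.05,0,0,0,0.5],[0,0.1,-0.05,0,0,0,0.5],[0,0.25,-0.05,0,0,0,0.5],[0,0.4,-0.05,0,0,0,0.5],[0,0.5,-0.05,0,0,0,0.5]]' 22;python3 - <<'E'
from h import *
st()
E
```

```text
clock: 19.58
eef_pos: [551.9, -188.8, 237.5]
tcp_rot: [0.772, 0.636, -0.004, 0.002]
force: [-0.1, 0.6, -3.8]
finger_gap: 8.6
t 19.58 p [ 551.92 -188.8   237.48] yawY -11.02 zdir [-0.   -0.01 -1.  ] F [-0.09  0.59 -3.75] T [0.13 0.03 0.03] gap 8.6 q [-0.39  0.38  1.44 -0.01  1.32 -0.19]
```

```bash
python3 -m inch '[[0,0,0.04,0,0,0,0.5],[0,0.1,0.04,0,0,0,0.5],[0,0.2,0.04,0,0,0,0.5],[0,0.3,0.04,0,0,0,0.5],[0,0.4,0.04,0,0,0,0.5]]' 22;python3 - <<'E'
from h import *
st()
E
```

```text
clock: 20.0
eef_pos: [555.8, -189.5, 237.4]
tcp_rot: [0.772, 0.636, -0.004, 0.003]
force: [-1.0, -0.0, -1.5]
finger_gap: 9.5
t 20.0 p [ 555.76 -189.51  237.42] yawY -11.02 zdir [-0.   -0.01 -1.  ] F [-0.99 -0.05 -1.54] T [0.17 0.21 0.03] gap 9.5 q [-0.39  0.39  1.42 -0.01  1.32 -0.19]
```

```bash
python3 -m inch '[[0,0,0.01,0,0.1,0,0.5],[0,0.1,0.01,0,0.1,0,0.5],[0,0.2,0.01,0,0.1,0,0.5],[0,0.35,0.01,0,0.1,0,0.5],[0,0.5,0.01,0,0.1,0,0.5]]' 22;python3 - <<'E'
from h import *
st();manip.get_image("top");st()
i=manip.get_image("wrist");cv2.imwrite("pics/w17.png",i)
cv2.imwrite("pics/w17c.png",cv2.resize(i[25:125,220:320],None,fx=6,fy=6,interpolation=cv2.INTER_CUBIC))
E
```

```text
clock: 20.42
eef_pos: [560.7, -190.5, 237.4]
tcp_rot: [0.772, 0.636, -0.003, 0.002]
force: [-1.4, 1.2, -1.8]
finger_gap: 9.5
t 20.42 p [ 560.71 -190.5   237.38] yawY -11.02 zdir [-0.   -0.01 -1.  ] F [-1.43  1.22 -1.82] T [0.07 0.29 0.01] gap 9.5 q [-0.39  0.4   1.41 -0.01  1.33 -0.19]
t 20.47 p [ 560.87 -190.55  237.37] yawY -11.02 zdir [-0.   -0.01 -1.  ] F [-1.05  0.59 -1.94] T [0.04 0.17 0.03] gap 9.3 q [-0.39  0.4   1.41 -0.01  1.33 -0.19]
```

View pics/w17c.png

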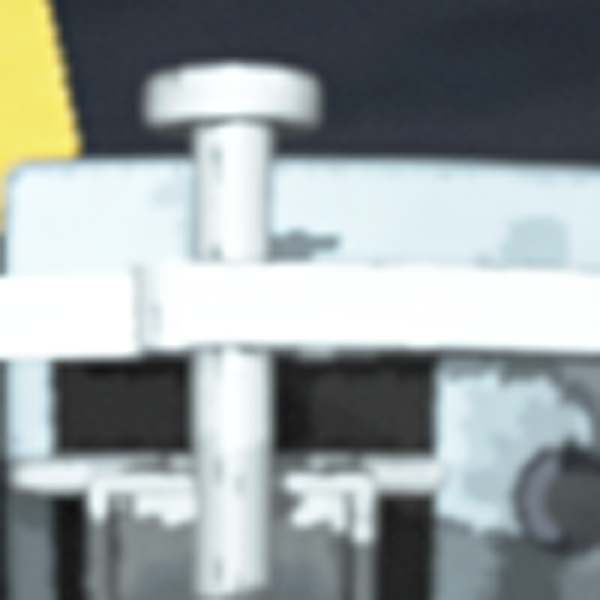

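```bash
python3 -m inch '[[0,0.05,0.01,0,0,0,0.5],[0,0.1,0.02,0,0,0,0.5],[0,0.2,0.03,0,0,0,0.5],[0,0.3,0.04,0,0,0,0.5],[0,0.3,0.04,0,0,0,0.5]]' 22;python3 - <<'E'
from h import *
st();manip.get_image("top");st()
E
```

```text
clock: 20.93
eef_pos: [563.8, -191.1, 236.9]
tcp_rot: [0.772, 0.636, -0.003, 0.002]
force: [0.2, -0.2, -2.0]
finger_gap: 8.9
t 20.93 p [ 563.81 -191.09  236.88] yawY -11.02 zdir [-0.   -0.01 -1.  ] F [ 0.21 -0.15 -1.99] T [-0.05  0.04 -0.  ] gap 8.9 q [-0.39  0.41  1.4  -0.01  1.33 -0.19]
t 20.98 p [ 563.75 -191.09  236.87] yawY -11.02 zdir [-0.   -0.01 -1.  ] F [ 0.39 -0.86 -1.  ] T [-0.02 -0.07  0.04] gap 9.1 q [-0.39  0.41  1.4  -0.01  1.33 -0.19]
```

```bash
python3 -m inch '[[0,0.05,0.02,0,0,0,0.5],[0,0.1,0.05,0,0,0,0.5],[0,0.15,0.08,0,0,0,0.5],[0,0.2,0.1,0,0,0,0.5],[0,0.2,0.1,0,0,0,0.5]]' 22;python3 - <<'E'
from h import *
st();manip.get_image("top");st()
E
```

```text
clock: 21.4
eef_pos: [565.3, -191.4, 236.5]
tcp_rot: [0.772, 0.636, -0.003, 0.002]
force: [-6.8, 1.5, 6.6]
finger_gap: 9.2
t 21.4 p [ 565.32 -191.43  236.49] yawY -11.02 zdir [-0.   -0.01 -1.  ] F [-6.78  1.51  6.6 ] T [ 0.3   1.45 -0.02] gap 9.2 q [-0.39  0.41  1.4  -0.01  1.33 -0.19]
t 21.45 p [ 565.28 -191.43  236.52] yawY -11.02 zdir [-0.   -0.01 -1.  ] F [-5.75  1.83  5.68] T [ 0.28  1.38 -0.04] gap 9.2 q [-0.39  0.41  1.4  -0.01  1.33 -0.19]
```

```bash
python3 -m inch '[[0,0,-0.03,0,0,0,0.5],[0,0,-0.06,0,0,0,0.5],[0,0.05,-0.06,0,0,0,0.5],[0,0.1,-0.06,0,0,0,0.5],[0,0.1,-0.06,0,0,0,0.5]]' 22;python3 - <<'E'
from h import *
st();manip.get_image("top");st()
E
```

```text
clock: 21.87
eef_pos: [566.6, -191.7, 236.6]
tcp_rot: [0.772, 0.636, -0.003, 0.002]
force: [0.5, 0.7, -0.3]
finger_gap: 9.2
t 21.87 p [ 566.62 -191.65  236.56] yawY -11.03 zdir [-0.   -0.01 -1.  ] F [ 0.48  0.68 -0.27] T [ 0.04 -0.13 -0.01] gap 9.2 q [-0.38  0.42  1.39 -0.01  1.33 -0.19]
t 21.92 p [ 566.73 -191.66  236.59] yawY -11.03 zdir [-0.   -0.01 -1.  ] F [-0.13 -0.16  0.15] T [ 0.03 -0.09 -0.03] gap 9.6 q [-0.38  0.42  1.39 -0.01  1.33 -0.19]
```

```bash
python3 -m inch '[[0,0.05,0.01,0,0,0,0.5],[0,0.1,0.03,0,0,0,0.5],[0,0.15,0.05,0,0,0,0.5],[0,0.2,0.07,0,0,0,0.5],[0,0.2,0.07,0,0,0,0.5]]' 22;python3 - <<'E'
from h import *
st();manip.get_image("top");st()
E
```

```text
clock: 22.33
eef_pos: [568.5, -192.0, 235.5]
tcp_rot: [0.772, 0.636, -0.003, 0.002]
force: [1.3, 0.4, -2.6]
finger_gap: 9.2
t 22.33 p [ 568.47 -191.99  235.46] yawY -11.02 zdir [-0.   -0.01 -1.  ] F [ 1.26  0.44 -2.62] T [ 0.01 -0.13 -0.  ] gap 9.2 q [-0.38  0.42  1.39 -0.01  1.33 -0.19]
t 22.38 p [ 568.45 -192.03  235.54] yawY -11.03 zdir [-0.   -0.01 -1.  ] F [ 0.29  1.36 -4.55] T [-0.05 -0.16  0.07] gap 9.2 q [-0.38  0.42  1.39 -0.01  1.33 -0.19]
```

```bash
python3 -m inch '[[0,0.03,0.03,0,0,0,0.5],[0,0.06,0.06,0,0,0,0.5],[0,0.1,0.1,0,0,0,0.5],[0,0.1,0.1,0,0,0,0.5],[0,0.1,0.1,0,0,0,0.5]]' 22;python3 - <<'E'
from h import *
st();manip.get_image("top");st()
E
```

```text
clock: 22.8
eef_pos: [569.4, -192.2, 234.7]
tcp_rot: [0.772, 0.636, -0.003, 0.002]
force: [-0.3, 0.0, -3.8]
finger_gap: 9.6
t 22.8 p [ 569.38 -192.21  234.72] yawY -11.03 zdir [-0.   -0.01 -1.  ] F [-0.31  0.01 -3.78] T [ 0.    0.05 -0.01] gap 9.6 q [-0.38  0.42  1.38 -0.01  1.33 -0.19]
t 22.85 p [ 569.39 -192.21  234.79] yawY -11.03 zdir [-0.   -0.01 -1.  ] F [ 0.53 -0.11 -4.14] T [ 0.05 -0.02  0.04] gap 9.6 q [-0.38  0.42  1.38 -0.01  1.33 -0.19]
```

```bash
python3 -m inch '[[0,0,0.03,0,0,0,0.5],[0,0,0.06,0,0,0,0.5],[0,0,0.08,0,0,0,0.5],[0,0,0.08,0,0,0,0.5],[0,0,0.08,0,0,0,0.5]]' 22;python3 - <<'E'
from h import *
st();manip.get_image("top");st()
E
```

```text
clock: 23.27
eef_pos: [569.5, -192.2, 234.4]
tcp_rot: [0.772, 0.636, -0.003, 0.002]
force: [-1.4, 0.1, 0.3]
finger_gap: 9.1
t 23.27 p [ 569.49 -192.25  234.39] yawY -11.02 zdir [-0.   -0.01 -1.  ] F [-1.38  0.06  0.3 ] T [0.03 0.07 0.05] gap 9.1 q [-0.38  0.42  1.39 -0.01  1.33 -0.19]
t 23.32 p [ 569.49 -192.26  234.34] yawY -11.02 zdir [-0.   -0.01 -1.  ] F [-0.7   0.45  0.46] T [0.06 0.1  0.01] gap 8.8 q [-0.38  0.42  1.39 -0.01  1.33 -0.19]
```

```bash
python3 -m inch '[[0,0.02,-0.03,0,0,0,0.5],[0,0.05,-0.03,0,0,0,0.5],[0,0.08,-0.03,0,0,0,0.5],[0,0.08,0,0,0,0,0.5],[0,0.08,0,0,0,0,0.5]]' 22;python3 - <<'E'
from h import *
st();
import pickle
c=manip.calibration("wrist");i=manip.get_image("wrist");cv2.imwrite("pics/w18.png",i);pickle.dump(c,open("c18.pkl","wb"))
cv2.imwrite("pics/w18c.png",cv2.resize(i[25:125,220:320],None,fx=6,fy=6,interpolation=cv2.INTER_CUBIC));st()
E
```

```text
clock: 23.73
eef_pos: [570.2, -192.4, 234.3]
tcp_rot: [0.772, 0.636, -0.003, 0.002]
force: [-3.6, 0.9, 3.1]
finger_gap: 9.6
t 23.73 p [ 570.15 -192.38  234.27] yawY -11.03 zdir [-0.   -0.01 -1.  ] F [-3.63  0.93  3.1 ] T [0.15 0.71 0.06] gap 9.6 q [-0.38  0.43  1.38 -0.01  1.33 -0.19]
t 23.78 p [ 570.16 -192.39  234.28] yawY -11.02 zdir [-0.   -0.01 -1.  ] F [-3.32  0.16  2.02] T [0.15 0.67 0.02] gap 9.1 q [-0.38  0.43  1.38 -0.01  1.33 -0.19]
```

View pics/w18c.png

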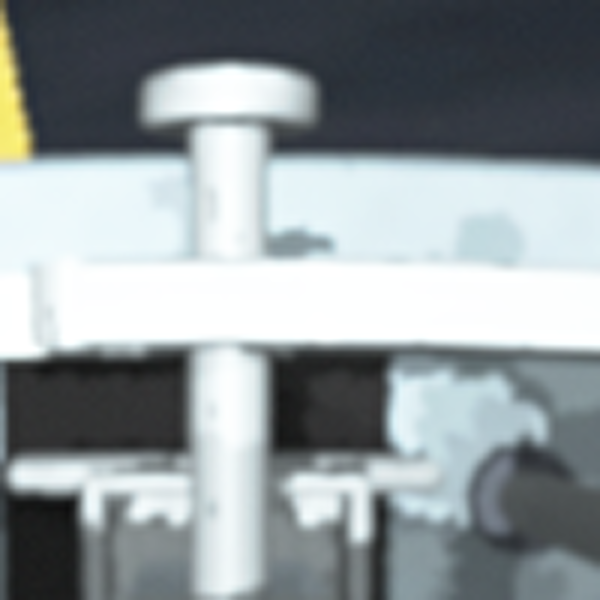

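View pics/w18.png

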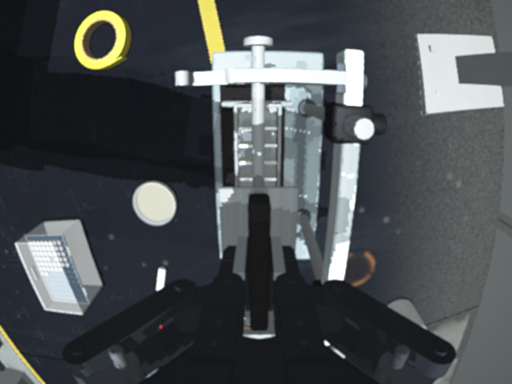

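```bash
python3 - <<'E'
from h import *
import pickle;c=pickle.load(open("c18.pkl","rb"))
f=lambda x,y:(220+x/6-.4,25+y/6-.4)
ux=np.array([np.cos(np.radians(-11)),np.sin(np.radians(-11)),0])
k=plane("wrist",[f(55,305)],189.5,c)[0];r=plane("wrist",[f(229,300)],173,c)[0]
T=plane("wrist",[(180.5,77)],187.4,c)[0]
print(k,T,r,"rod stand x from keeper",-19+(r-k)@ux,"from tip",-45+(r-T)@ux)
E
```

```text
[572.07 -96.38 189.5 ] [544.23 -90.42 187.4 ] [588.22 -98.26 173.  ] rod stand x from keeper -2.788205755787587 from tip -0.3301356993144111
```

```bash
for a in 1; do python3 -m inch '[[0,-0.02,-0.02,0,0,0,0.5],[0,-0.04,-0.04,0,0,0,0.5],[0,-0.04,-0.04,0,0,0,0.5],[0,-0.04,-0.04,0,0,0,0.5],[0,-0.04,-0.04,0,0,0,0.5]]' 22; done; python3 -c "
from h import *
st()"; python3 -m inch '[[0,0,0,0,0,0,0.5],[0,0,0,0,0,0,0.5],[0,0,0,0,0,0,0.5],[0,0,0,0,0,0,0.5],[0,0,0,0,0,0,0.5]]' 20;python3 - <<'E'
from h import *
st();manip.get_image("top");st()
E
```

```text
clock: 24.2
eef_pos: [569.8, -192.3, 234.4]
tcp_rot: [0.772, 0.636, -0.003, 0.002]
force: [-2.1, -0.0, -0.8]
finger_gap: 9.5
t 24.2 p [ 569.81 -192.32  234.36] yawY -11.03 zdir [-0.   -0.01 -1.  ] F [-2.11 -0.03 -0.8 ] T [ 0.05  0.36 -0.02] gap 9.5 q [-0.38  0.43  1.38 -0.01  1.33 -0.19]
clock: 24.62
eef_pos: [569.8, -192.3, 234.4]
tcp_rot: [0.772, 0.636, -0.003, 0.002]
force: [-0.8, 0.1, -2.0]
finger_gap: 9.4
t 24.62 p [ 569.82 -192.3   234.38] yawY -11.03 zdir [-0.   -0.01 -1.  ] F [-0.81  0.12 -2.03] T [-0.05  0.22  0.09] gap 9.4 q [-0.38  0.43  1.38 -0.01  1.33 -0.19]
t 24.67 p [ 569.8  -192.26  234.35] yawY -11.02 zdir [-0.   -0.01 -1.  ] F [-1.47  0.31 -1.87] T [-0.04  0.19  0.04] gap 9.1 q [-0.38  0.43  1.38 -0.01  1.33 -0.19]
```

```bash
python3 -m inch '[[0,0,0,0,0,0,0.5],[0,0,0,0,0,0,0.5],[0,0,0,0,0,0,0.5],[0,0,0,0,0,0,0.5],[0,0,0.0,0,0,0,0.5]]' 20; python3 -m inch '[[0,0,0.02,0,0,0,0.5],[0,0,0.04,0,0,0,0.5],[0,0,0.04,0,0,0,0.5],[0,0,0.04,0,0,0,0.5],[0,0,0.04,0,0,0,0.5]]' 20;python3 -c "
from h import *
st()"; python3 -m inch '[[0,0,0,0,0,0,1.0],[0,0,0,0,0,0,1.2],[0,0,0,0,0,0,1.6],[0,0,0,0,0,0,2],[0,0,0,0,0,0,2.4]]' 20; python3 - <<'E'
from h import *
st();
i=manip.get_image("wrist");cv2.imwrite("pics/w19.png",i)
E
```

```text
clock: 25.08
eef_pos: [569.8, -192.3, 234.4]
tcp_rot: [0.772, 0.636, -0.003, 0.002]
force: [-1.0, 0.2, -2.0]
finger_gap: 9.6
clock: 25.5
eef_pos: [569.9, -192.3, 234.3]
tcp_rot: [0.772, 0.636, -0.003, 0.002]
force: [-1.9, 0.1, 2.6]
finger_gap: 9.0
t 25.5 p [ 569.87 -192.32  234.32] yawY -11.02 zdir [-0.   -0.01 -1.  ] F [-1.93  0.13  2.62] T [ 0.02  0.42 -0.06] gap 9.0 q [-0.38  0.43  1.38 -0.01  1.33 -0.19]
clock: 25.92
eef_pos: [569.9, -192.3, 234.0]
tcp_rot: [0.772, 0.636, -0.003, 0.002]
force: [-0.4, 0.5, 0.9]
finger_gap: 24.2
t 25.92 p [ 569.87 -192.27  234.02] yawY -11.02 zdir [-0.   -0.01 -1.  ] F [-0.4   0.46  0.88] T [ 0.02 -0.03  0.01] gap 24.2 q [-0.38  0.43  1.38 -0.01  1.33 -0.19]
```

View pics/w19.png

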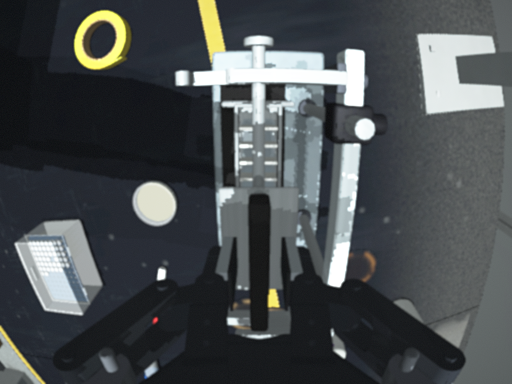

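```bash
python3 -m inch '[[0,0,-0.5,0,0,0,2.6],[0,0,-1.2,0,0,0,2.6],[0,0,-2.5,0,0,0,2.6],[0,0,-5,0,0,0,2.6],[0,0,-8,0,0,0,2.6]]' 20; python3 -m inch '[[0,-2,-3,0,0,0,2.6],[0,-5,-6,0,0,0,2.6],[-3,-8,-7,0,0,0,2.6],[-5,-10,-7,0,0,0,2.6],[-7,-11,-7,0,0,0,2.6]]' 20; python3 - <<'E'
from h import *
import pickle
st();c=manip.calibration("wrist")
i=manip.get_image("wrist");cv2.imwrite("pics/w20.png",i);pickle.dump(c,open("c20.pkl","wb"))
E
```

```text
clock: 26.38
eef_pos: [569.5, -191.6, 314.4]
tcp_rot: [0.772, 0.636, -0.003, 0.001]
force: [-0.2, 0.4, -0.5]
finger_gap: 26.0
clock: 26.8
eef_pos: [446.6, -239.2, 387.1]
tcp_rot: [0.772, 0.636, -0.002, 0.004]
force: [-0.4, -0.5, 0.2]
finger_gap: 25.9
t 26.8 p [ 446.64 -239.22  387.14] yawY -11.01 zdir [ 0.   -0.01 -1.  ] F [-0.42 -0.45  0.2 ] T [-0.03 -0.03 -0.01] gap 25.9 q [-0.56  0.13  1.41 -0.01  1.6  -0.37]
```

View pics/w20.png

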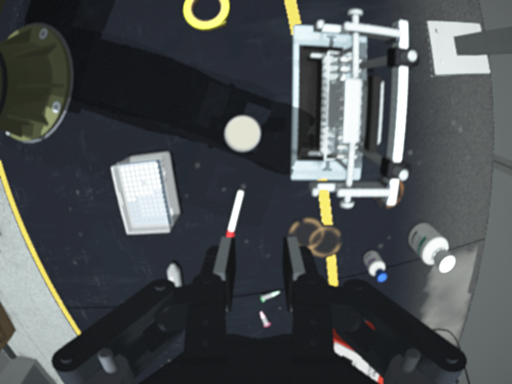

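```bash
python3 - <<'E'
from h import *
i=cv2.imread("pics/w20.png");cv2.imwrite("pics/w20c.png",cv2.resize(i[0:215,285:425],None,fx=3.5,fy=2.75,interpolation=cv2.INTER_CUBIC))
E
```

```text
(no output)
```

View pics/w20c.png

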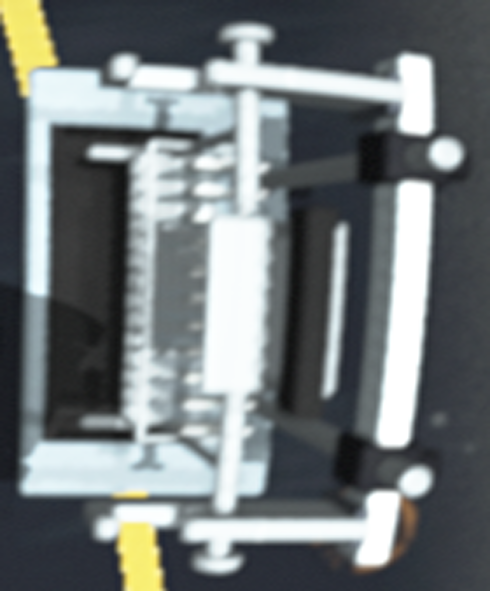

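```bash
python3 - <<'E'
from h import *
import pickle;c=pickle.load(open("c20.pkl","rb"))
f=lambda x,y:(285+x/3.5-.4,y/2.75-.4)
ux=np.array([np.cos(np.radians(-11)),np.sin(np.radians(-11)),0]);uy=np.array([-ux[1],ux[0],0])
for n,t,k,r,d,z in (("L",(125,68),(208,72),(248,105),(246,45),172),("R",(105,525),(185,527),(226,505),(219,545),175)):
    T=plane("wrist",[f(*t)],z+15,c)[0];K=plane("wrist",[f(*k)],z+18,c)[0];P=plane("wrist",[f(*r)],z,c)[0];D=plane("wrist",[f(*d)],z,c)[0]
    print(n,P,D,"from tip",-45+(P-T)@ux,"keeper",-19+(P-K)@ux,"k-t",(K-T)@ux, "disc y-hook",(D-K)@uy)
E
```

```text
L [ 586.66 -109.64  172.  ] [591.5  -82.87 172.  ] from tip 0.04957467488569023 keeper 0.08106710805916606 k-t 25.968507566826524 disc y-hook 18.25792617584711
R [ 552.63 -282.23  175.  ] [ 548.29 -300.81  175.  ] from tip 1.3805900893330971 keeper 0.5073473354095093 k-t 26.87324275392359 disc y-hook -14.92913096920247
```

```bash
python3 - <<'E'
from h import *
i=manip.get_image("top");cv2.imwrite("pics/top20.png",i)
E
```

```text
(no output)
```

View pics/top20.png

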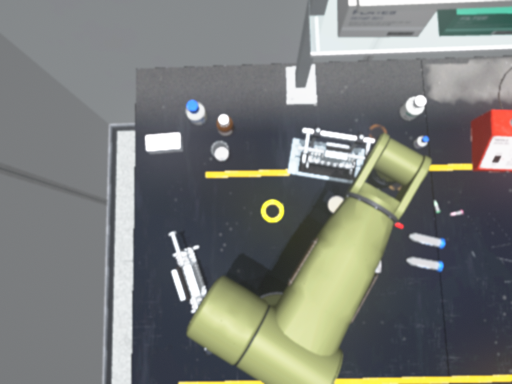

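```bash
python3 - <<'E'
from h import *
a=cv2.imread("pics/top0.png")[220:340,140:240];d=cv2.imread("pics/top3.png")[220:340,140:240];b=cv2.imread("pics/top20.png")[220:340,140:240]
cv2.imwrite("pics/cmp.png",cv2.resize(np.hstack([a,d,b]),None,fx=2.6,fy=2.6,interpolation=cv2.INTER_CUBIC))
E
```

```text
(no output)
```

View pics/cmp.png

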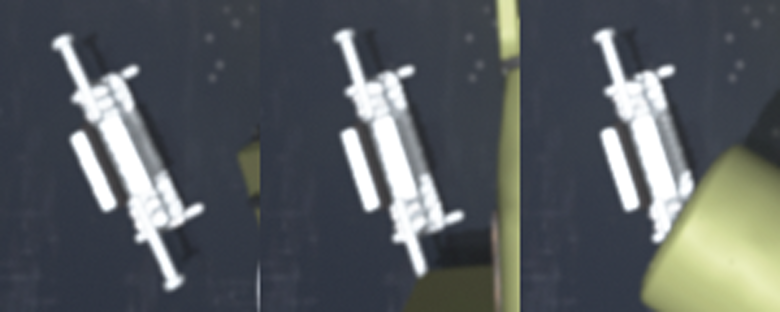

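```bash
python3 - <<'E'
from h import *
i=manip.get_image("scene");cv2.imwrite("pics/s20.png",cv2.resize(i[130:340,170:440],None,fx=2.8,fy=2.8,interpolation=cv2.INTER_CUBIC));go(300,-400,387,-40)
E
```

```text
row: d cm [-18.59 -11.42  -0.  ] rot [ 0.17  0.41 28.85]
```

View pics/s20.png

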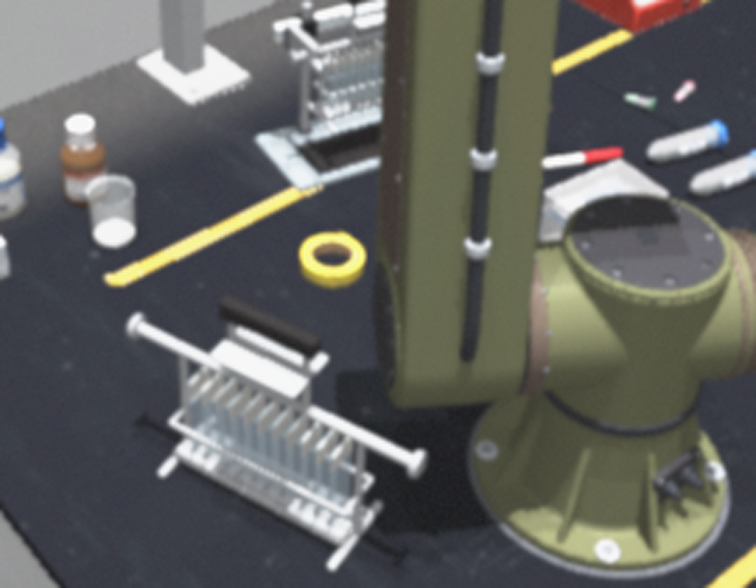

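```bash
python3 -m inch '[[-3,-2,0,0,0,4,2.6],[-6,-4,0,0,0,8,2.6],[-9,-6,0,0,0,12,2.6],[-12,-8,0,0,0,16,2.6],[-14,-9,0,0,0,18,2.6]]' 20; python3 -m inch '[[0,0,0,0,0,0,2.6],[0,0,0,0,0,0,2.6],[0,0,0,0,0,0,2.6],[0,0,0,0,0,0,2.6],[0,0,0,0,0,0,2.6]]'; python3 - <<'E'
from h import *
st()
a=manip.get_image("top");b=manip.get_image("wrist")
cv2.imwrite("pics/end.png",np.hstack([a[60:320,130:440],cv2.resize(b,(347,260))]))
E
```

```text
clock: 27.37
eef_pos: [332.2, -360.3, 386.1]
tcp_rot: [0.863, 0.505, -0.003, 0.003]
force: [0.8, -0.5, -0.6]
finger_gap: 25.8
clock: 27.78
eef_pos: [334.4, -358.4, 385.6]
tcp_rot: [0.861, 0.508, -0.002, 0.002]
force: [1.0, -0.8, 0.1]
finger_gap: 25.9
t 27.78 p [ 334.39 -358.43  385.65] yawY -28.91 zdir [-0.   -0.01 -1.  ] F [ 0.99 -0.76  0.1 ] T [ 0.03  0.03 -0.01] gap 25.9 q [-0.89  0.09  1.45 -0.01  1.59 -0.39]
```

View pics/end.png

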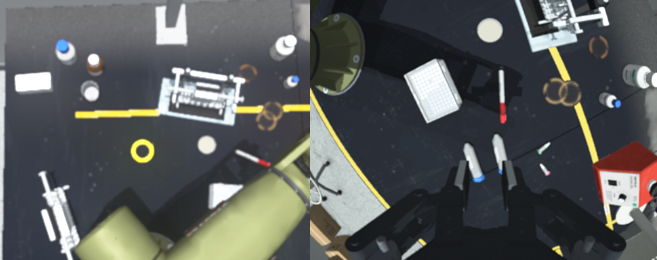

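The frame hangs in both hooks and the listed bystanders are where they were, so I'm handing the job in.

```bash
python3 -c "
from workcell import manip
print(manip.finish_job())"
```

```text
the job is handed in; nothing more can be done
None
```

The smaller slide frame is hanging on the drip stand with both ends seated. However, the arm knocked the larger look-alike frame early on.

**What I did:** I took the frame by its handle and lowered it from the open front into both mouths. I adjusted the tilt by force until both hooks carried it, then slid it back about 29 mm under the keepers until it dropped about 3 mm into the seats. I held it for over a second before letting go. I handed in at about 28 s of the 64 s.

**Last checks**
- **Seating:** after release, the rod measured about 0 mm from home at the left hook and +0.5 to +1.4 mm at the right. The home range is −4 to +1.5 mm, so the right is near its limit. Both ends are under their keepers, and the load was evenly shared before I let go.
- **Forces:** the readings I took while seating the frame stayed at or below about 11 N in total over both hooks. I only read the force at the end of each move, so short peaks could have been missed.
- **Bystanders:** the amber bottle, buffer bottle, beaker, tape roll, petri dish and film box all look unmoved.

**What went wrong**
- **Larger frame disturbed:** in my first swing across, before the grasp, the arm brushed the larger frame. One end shifted about 25 mm and the frame turned several degrees. It stayed upright. I only noticed after the frame was hung, and left it rather than risk another knock. I did not see the contact force.
- **Hook tilt misjudged at first:** my first height estimate had the left hook higher, because one picture was taken while the arm was moving. The touch forces and a second measurement showed the right hook about 3 mm higher, so I corrected the tilt before sliding.
- **Brief unloading:** early in the slide, one reading showed almost no weight on the hooks (about 0.4 N), and I lowered the frame again at once.

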